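Set out the stitching chisels in size order on the bench rest

ROBOT

A 6-joint arm with a two-finger parallel gripper is mounted at the origin on the work surface. World frame = base frame: x ahead of the robot, y to its left, z up, the work surface at z = 0. Lengths are in m, angles in rad, forces in N, time in s.
With the tool pointing down it reaches from about 0.3 to 0.875 m from the base axis. Payload 6.4 kg.
Tool frame: the origin (TCP) lies at the very end of the fingers, on their centre line; the grasp point (between the pads) lies 19 mm behind it; z points along the fingers, y is the direction in which the jaws open and shut (so a half turn about z gives the same grasp; the last joint's range is limited). The gripper opens to 85 mm and grips with 20 to 120 N. Pads are 22 mm wide; open, the fingers measure 114 mm over their backs; the gripper's body (76 mm by 85 mm) begins 54 mm behind the grasp point. The pads swing forward as they close: fully open they stand 13 mm farther back than shut.
Start: joints at [0.925, 0.181, 1.607, -0, 1.354, -0.206], TCP at [0.245, 0.52, 0.201] pointing down, gripper open.
Joint ranges: [-2.99, 2.99], [-0.89, 2.07], [0.3, 2.58], [-1.14, 4.28], [0, 2.63], [-3.12, 3.12]. Speed limits (rad/s): [2.57, 2.57, 3.01, 3.14, 3.14, 3.14].

INTERFACE

Orientations are given as a unit quaternion [w, x, y, z].
In Python, from bench import * gives the robot as it stands.
- The arm moves only by the tool arm_command, never from a script. Its argument "motion" is text: rows parted by semicolons, each of 7 numbers parted by spaces: the shift along the tool's x, y, z in units of 0.2 m (1.0 is 0.2 m), then the turn, a rotation vector about the tool's x, y, z in units of 60 degrees (1.0 is 60 degrees), then the opening, from 0 (shut) to 1 (fully open). In form: tx ty tz ax ay az grip; .... A call has 1 to 10 rows; each row shifts and turns the pose as measured when the row begins, along the tool's axes as they then stand; what a row does not reach is not made up. A row lasts 1/12 s, in which the tool goes at most 41.7 mm and 7.16 degrees, less where a joint would pass 70% of its speed; a pose out of reach is approached as far as the arm can. A call with a number of a shift or a turn outside -1 to 1 is refused whole. A call with a gripper value outside its range is refused whole. The fingers move at their own pace and stop on an object; the grip force is fixed at half the most. Time passes only in rows, so rows that do not move let the fingers close. It gives the time, the measured TCP pose, the force and the opening at its end, in the units of the state.
- get_obs(): the state, without advancing time (a new reading comes with each control period).
- camera(name): name is "scene" or "top"; returns a dict with "img" (420x560x3 uint8, red, green, blue), "intrinsics" (3x3 intrinsics, pixels), "pose" (4x4, takes a point from camera to world coordinates). Camera axes: x right, y down, z forward; pixel columns grow to the right and rows downward; lengths in m; the calibration is good to about 2 mm. A picture is of the moment at which its call begins. There is no depth.
- hand_in(): hands the job in, once; it reports no verdict.
Trained networks look in the newest picture that a camera, given by its name, has taken for a name from the list of things; names that differ only in an ending like _2 or _b are one class to them, and where a whole thing is asked for, a point or a joint stands for the part that bears it (a point fixed in the world has none). Each returns a list of dicts, best first, with "conf" (0 to 1); they miss things now and then, are a little off and sometimes report something else, mostly with a low value. They report only what shows in the picture. A call takes as long as a camera call.
- search_frame(camera, target): "box" ([left, top, right, bottom] in pixels, round what is visible of it).
The state is a dict: "time_s": time; "q": joint angles; "dq": joint speeds; "joint_efforts": joint torques, N m; "eef_pos": TCP position; "eef_rot": TCP orientation; "wrist_force": force on the tool from outside, world axes, zero at the start; "torque": the same for the moment, N m; "opening": opening from 0.0 (shut) to 1.0 (fully open).
Only numpy, scipy, OpenCV 4.12 (cv2) and the standard library are available. Lean on these libraries where they do the work, as an engineer would, in place of code of your own. Each camera call takes 0.05 s, during which the arm holds its last target.

TASK

Lay the four stitching chisels from the cutting mat into the notches of the wooden bench rest in order of size, from the narrowest (two prongs) in the leftmost place as you see it from the robot to the widest (eight prongs) in the rightmost. Set each one down gently, never dropping it, so that it lies flat across both rails with its shank about centred on the rest and its prongs pointing away from the robot. Leave the thread spool and the cup of rivets standing where they are.

Things in the scene. Friction and masses are not known exactly. Their poses are not given: they have to be found in the camera images.
- chisel_2: Stitching chisel, two prongs, 9 mm wide over the prongs. Dark square shank 14 x 14 x 90 mm, then a bright flat comb 5 mm thick, at mid-height; 110 to 195 g. Lies flat on the 3 mm teal mat. Origin: middle of the shank's length, on its underside. +x along the shank to the prongs (shank x -45 to 45 mm, prong tips at 82 mm), z up. Mass centre 3 to 15 mm ahead of the origin.
- chisel_4: Stitching chisel, four prongs, 21 mm wide over the prongs. Dark square shank 14 x 14 x 90 mm, then a bright flat comb 5 mm thick, at mid-height; 110 to 195 g. Lies flat on the 3 mm teal mat. Origin: middle of the shank's length, on its underside. +x along the shank to the prongs (shank x -45 to 45 mm, prong tips at 82 mm), z up. Mass centre 3 to 15 mm ahead of the origin.
- chisel_6: Stitching chisel, six prongs, 33 mm wide over the prongs. Dark square shank 14 x 14 x 90 mm, then a bright flat comb 5 mm thick, at mid-height; 110 to 195 g. Lies flat on the 3 mm teal mat. Origin: middle of the shank's length, on its underside. +x along the shank to the prongs (shank x -45 to 45 mm, prong tips at 82 mm), z up. Mass centre 3 to 15 mm ahead of the origin.
- chisel_8: Stitching chisel, eight prongs, 45 mm wide over the prongs. Dark square shank 14 x 14 x 90 mm, then a bright flat comb 5 mm thick, at mid-height; 110 to 195 g. Lies flat on the 3 mm teal mat. Origin: middle of the shank's length, on its underside. +x along the shank to the prongs (shank x -45 to 45 mm, prong tips at 82 mm), z up. Mass centre 3 to 15 mm ahead of the origin.
- place_1: Place 1 of 4 (leftmost, seen from the robot) on the notched rest. Origin: midway between its two notches, at notch floor height (20 mm above the table). +x: away from the robot, square to the rails, as the prongs must point; +y: left along the rails. Rest: fixed wooden board 240 x 88 x 8 mm, with two rails along it, each 14 mm thick, centred 30 mm before and behind its middle line (46 mm free between).
- place_2: Place 2 of 4 (second from left, seen from the robot) on the notched rest. Origin: midway between its two notches, at notch floor height (20 mm above the table). +x: away from the robot, square to the rails, as the prongs must point; +y: left along the rails. Notches are 32 mm wide, 12 mm deep, 56 mm apart centre to centre; rail tops are 32 mm above the table, the board between the rails 8 mm.
- place_3: Place 3 of 4 (third from left, seen from the robot) on the notched rest. Origin: midway between its two notches, at notch floor height (20 mm above the table). +x: away from the robot, square to the rails, as the prongs must point; +y: left along the rails. A chisel lies with its shank across both rails, in the two notches of one place; its comb overhangs the far rail.
- place_4: Place 4 of 4 (rightmost, seen from the robot) on the notched rest. Origin: midway between its two notches, at notch floor height (20 mm above the table). +x: away from the robot, square to the rails, as the prongs must point; +y: left along the rails. Notches are lined with dark leather; the rails are light wood, the board between them darker.
- spool: Bystander: spool of orange waxed thread standing upright, 52 mm diameter, 70 mm tall, loose. Origin: centre of its underside.
- cup: Bystander: dark brown leather cup full of rivets, 68 mm diameter, 85 mm tall, loose. Origin: centre of its underside.

How it is judged:
By the outcome, as a careful person would: the job done as asked, in the order asked, and still so for the second after the job is handed in, with the robot touching nothing.
It also fails if it takes over 125 s, if anything falls off the work surface, if the arm or the gripper's body presses on something with over 40 N, if the wrist force passes 120 N, or if a joint passes its speed limit or range.

## Working session

There is one attempt and no reset: what is moved stays moved. The work goes in short steps, Python scripts to look and compute and a tool call to move; the robot and the scene stay as the last step left them, time stands still between calls to the robot, and variables do not carry over. Pictures are saved under pics/ and viewed, and the job is handed in when it is done.

Besides the shell and the picture viewer there is one more tool, called after "Request:" as name(argument=value, ...) on one line, values as JSON. arm_command: Moves the arm, as the interface text tells. Shifts and turns lie within -1 to 1; 1 stands for 0.2 m of shift or 60 degrees of turn. Its arguments: {"type":"object","properties":{"motion":{"type":"string"}},"required":["motion"]}

```bash
ls; mkdir -p pics; python3 - <<'E'
from bench import *
import cv2,json,numpy as np
o=get_obs(); print(o)
for n in ["top","scene"]:
    c=camera(n); cv2.imwrite(f"pics/{n}0.png",c["img"][:,:,::-1]); print(n,np.round(c["intrinsics"],2).tolist(),np.round(c["pose"],4).tolist())
    for t in ["chisel_2","place_1","spool","cup"]:
        print(t,[(np.round(d["box"],1).tolist(),round(d["conf"],2)) for d in search_frame(n,t)])
E
```

```text
pics
{'time_s': 0.0, 'q': array([ 9.24669117e-01,  1.81556614e-01,  1.60801804e+00, -1.44101884e-06,
        1.35383468e+00, -2.06305322e-01]), 'dq': array([-5.37591124e-04,  4.97096121e-04,  1.08457697e-03, -2.22942178e-03,
       -4.05099610e-06, -3.83117137e-04]), 'joint_efforts': array([-1.25714741e-03, -4.44869041e+01, -3.51337445e+01, -1.83135294e-04,
        9.02140397e-03, -1.61171454e-05]), 'eef_pos': array([0.24442591, 0.51977255, 0.19977062]), 'eef_rot': array([-3.74892225e-04,  2.18142471e-01,  9.75916512e-01, -8.27365606e-04]), 'wrist_force': array([-0.10764228, -0.16535254,  0.39104217]), 'torque': array([ 0.05883449,  0.00274621, -0.00365651]), 'opening': 1.0004885259272966}
top [[472.82, 0.0, 274.2], [0.0, 472.82, 207.4], [0.0, 0.0, 1.0]] [[0.0121, -0.9924, 0.1226, 0.469], [-0.9999, -0.0112, 0.0077, -0.0162], [-0.0063, -0.1227, -0.9924, 1.1153], [0.0, 0.0, 0.0, 1.0]]
chisel_2 [([323.4, 245.7, 340.4, 302.8], 0.89), ([322.2, 176.2, 343.1, 226.8], 0.83), ([377.4, 181.0, 412.8, 226.1], 0.73), ([393.2, 245.8, 409.4, 293.5], 0.55)]
place_1 [([148.2, 211.0, 171.3, 246.0], 0.67), ([172.8, 218.5, 193.3, 253.6], 0.64), ([194.8, 228.7, 217.1, 259.9], 0.61), ([126.3, 208.2, 145.2, 238.1], 0.54), ([321.0, 180.8, 339.1, 226.9], 0.43), ([394.3, 243.9, 406.6, 294.2], 0.41)]
spool [([322.3, 175.5, 341.7, 227.8], 0.6), ([255.4, 214.9, 278.3, 239.6], 0.59)]
cup [([268.6, 92.3, 296.4, 135.9], 0.87)]
scene [[416.63, 0.0, 270.36], [0.0, 416.63, 202.93], [0.0, 0.0, 1.0]] [[0.6848, 0.4393, -0.5814, 1.1999], [0.7286, -0.4002, 0.5559, -0.5569], [0.0115, -0.8043, -0.5941, 0.6237], [0.0, 0.0, 0.0, 1.0]]
chisel_2 [([136.2, 257.6, 198.5, 277.4], 0.76), ([217.2, 218.6, 249.6, 252.3], 0.62), ([170.9, 189.2, 202.2, 212.5], 0.56), ([118.1, 220.4, 132.2, 250.6], 0.55)]
place_1 [([299.6, 158.3, 314.7, 171.0], 0.43), ([311.7, 154.3, 329.2, 165.6], 0.41)]
spool []
cup [([312.9, 220.0, 350.2, 271.9], 0.67)]
```

View pics/top0.png

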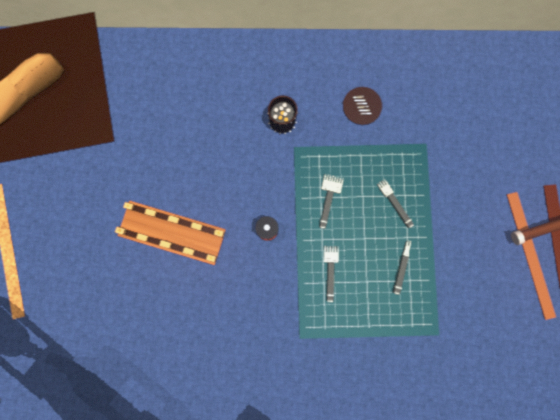

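View pics/scene0.png

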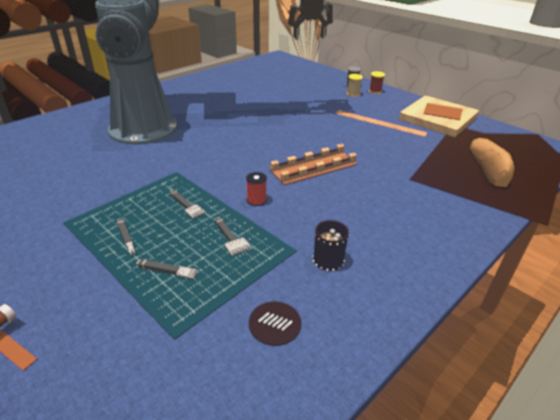

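```bash
python3 - <<'E'
import cv2
i=cv2.imread("pics/top0.png")
cv2.imwrite("pics/top0_mat.png",cv2.resize(i[160:320,290:440],None,fx=5,fy=5,interpolation=cv2.INTER_CUBIC)[:, :])
j=cv2.resize(i[160:310,300:440],None,fx=4,fy=4,interpolation=cv2.INTER_CUBIC);cv2.imwrite("pics/matA.png",j)
j=cv2.resize(i[190:280,110:290],None,fx=4.4,fy=4.4,interpolation=cv2.INTER_CUBIC);cv2.imwrite("pics/restA.png",j)
E
```

```text
(no output)
```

View pics/matA.png

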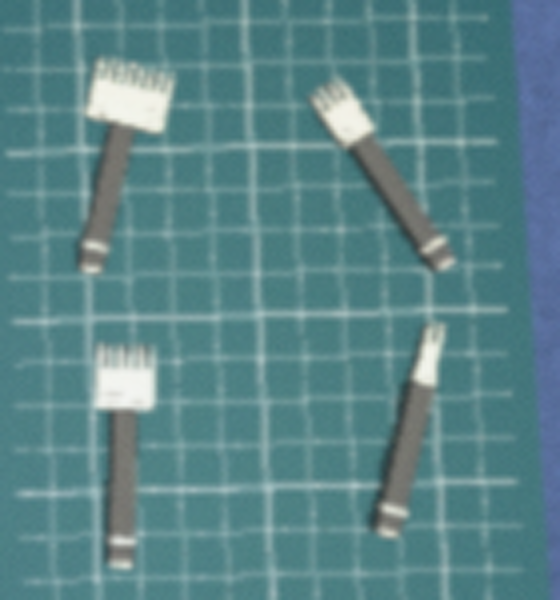

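View pics/restA.png

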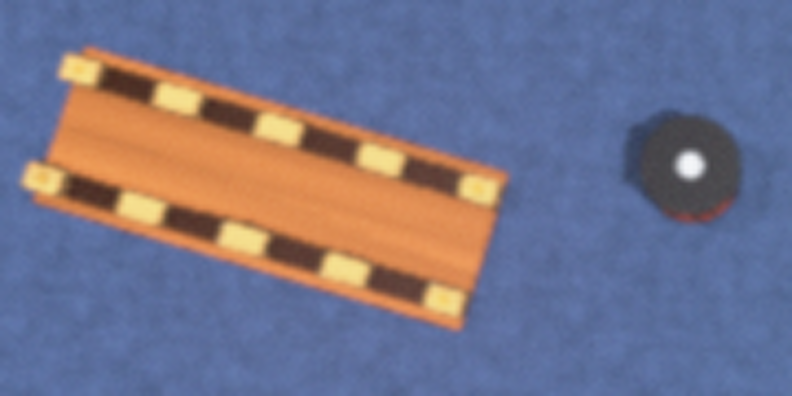

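```bash
cat > h.py <<'E'
from bench import *
import cv2,numpy as np
from scipy.optimize import minimize, least_squares
S=8
def cam(n):
    c=camera(n); return c["img"],np.array(c["intrinsics"]),np.array(c["pose"])
def proj(P,K,T):
    P=np.atleast_2d(P); q=(P-T[:3,3])@T[:3,:3]; u=q@K.T; return u[:,:2]/u[:,2:]
def unproj(uv,z,K,T):
    d=T[:3,:3]@np.linalg.solve(K,np.array([uv[0],uv[1],1.])); return T[:3,3]+d*(z-T[2,3])/d[2]
def box(x0,x1,w,z0,z1): return np.array([[x,y,z] for x in(x0,x1) for y in(-w/2,w/2) for z in(z0,z1)])
W={2:.009,4:.021,6:.033,8:.045}
def chis(p,n,z0=.003):
    R=np.array([[np.cos(p[2]),-np.sin(p[2]),0],[np.sin(p[2]),np.cos(p[2]),0],[0,0,1]])
    return [b@R.T+[p[0],p[1],z0] for b in (box(-.045,.045,.014,0,.014),box(.045,.082,W[n],.0045,.0095))]
def place(p,y):  # p: x,y,yaw of rest
    c,s=np.cos(p[2]),np.sin(p[2]); return np.array([p[0]-s*y,p[1]+c*y,p[2]])
E
cat > find.py <<'E'
from h import *
img,K,T=cam("top")
hsv=cv2.cvtColor(img,cv2.COLOR_RGB2HSV)
# rest blobs
m=((hsv[:,:,0]>15)&(hsv[:,:,0]<32)&(hsv[:,:,1]>70)&(hsv[:,:,2]>150)).astype(np.uint8); m[:190]=0;m[280:]=0;m[:,:105]=0;m[:,240:]=0
n,_,st,ce=cv2.connectedComponentsWithStats(m)
print([(s[4],c.round(1).tolist()) for s,c in zip(st[1:],ce[1:])])
cs=np.array([c for s,c in zip(st[1:],ce[1:]) if s[4]>8])
mod=[(x,y) for x in(-.03,.03) for y in(-.11,-.056,0,.056,.11)]
def pts(p): 
    c,s=np.cos(p[2]),np.sin(p[2]); return proj([[p[0]+c*x-s*y,p[1]+s*x+c*y,.032] for x,y in mod],K,T)
def res(p):
    u=pts(p); return np.array([np.min(np.linalg.norm(cs-a,axis=1)) for a in u])
c0=unproj(cs.mean(0),.032,K,T)
best=min((least_squares(res,[c0[0],c0[1],a]) for a in np.arange(-.6,.6,.1)),key=lambda r:r.cost)
print("rest",best.x.round(4),"res px",best.fun.round(2)); np.save("rest.npy",best.x)
# chisels
big=cv2.resize(img,None,fx=S,fy=S,interpolation=cv2.INTER_CUBIC); hb=cv2.cvtColor(big,cv2.COLOR_RGB2HSV)
out={}
init={8:((323,227),(334,177)),4:((411,226),(381,181)),6:((330,301),(332,246)),2:((397,293),(408,242))}
for n,(b,t) in init.items():
    B=unproj(b,.012,K,T);t_=unproj(t,.012,K,T); d=(t_-B)[:2]; L=np.linalg.norm(d); d/=L
    p0=np.array([*(B[:2]+.045*d),np.arctan2(d[1],d[0])])
    x0,y0=min(b[0],t[0])-14,min(b[1],t[1])-6; x1,y1=max(b[0],t[0])+14,max(b[1],t[1])+6
    roi=np.s_[y0*S:y1*S,x0*S:x1*S]
    # dark shank: low sat
    h=hb[roi]; sat=h[:,:,1].astype(float);val=h[:,:,2]
    shank=((sat<70)&(val<125)).astype(np.uint8); comb=((sat<45)&(val>185)).astype(np.uint8)
    obj=((sat<75)).astype(np.uint8)
    k,l,s_,_=cv2.connectedComponentsWithStats(obj); obj=(l==1+np.argmax(s_[1:,4])).astype(np.uint8)
    def sil(p):
        M=np.zeros(obj.shape,np.uint8)
        for q in chis(p,n):
            u=((proj(q,K,T)+.5)*S-.5-[x0*S,y0*S]); cv2.fillConvexPoly(M,cv2.convexHull(np.round(u).astype(np.int32)),1)
        return M
    def cost(p): M=sil(p); return 1-(M&obj).sum()/(M|obj).sum()
    r=minimize(cost,p0,method="Nelder-Mead",options=dict(initial_simplex=p0+np.array([[0,0,0],[.006,0,0],[0,.006,0],[0,0,.1]]),xatol=1e-5,fatol=1e-5))
    out[n]=r.x; print(n,"L",L.round(4),r.x.round(4),np.degrees(r.x[2]).round(1),"IoU",round(1-r.fun,3))
np.save("chis.npy",out,allow_pickle=True)
def draw(name,f):
    im,K,T=cam(name); v=cv2.resize(im,None,fx=f,fy=f,interpolation=cv2.INTER_CUBIC)[:,:,::-1].copy()
    for n,p in out.items():
        for q in chis(p,n): cv2.polylines(v,[cv2.convexHull(np.round((proj(q,K,T)+.5)*f-.5).astype(np.int32))],1,(0,0,255),1)
    for i,y in enumerate((.084,.028,-.028,-.084)):
        P=place(best.x,y); c,s=np.cos(P[2]),np.sin(P[2])
        q=[[P[0]+c*a-s*b,P[1]+s*a+c*b,.032] for a,b in((-.037,-.016),(.037,-.016),(.037,.016),(-.037,.016))]
        cv2.polylines(v,[np.round((proj(q,K,T)+.5)*f-.5).astype(np.int32)],1,(0,255,0),1)
    return v
v=draw("top",4); cv2.imwrite("pics/ovA.png",np.hstack([v[640:1220,300*4:435*4]])); cv2.imwrite("pics/ovB.png",v[190*4:280*4,110*4:290*4])
v=draw("scene",3); cv2.imwrite("pics/ovC.png",v[140*3:300*3,100*3:365*3])
E
python3 find.py
```

```text
[(np.int32(50), [128.2, 205.7]), (np.int32(62), [149.8, 212.0]), (np.int32(64), [172.8, 218.7]), (np.int32(63), [196.1, 225.7]), (np.int32(49), [119.9, 230.3]), (np.int32(51), [218.2, 232.8]), (np.int32(63), [141.6, 236.8]), (np.int32(67), [164.7, 243.7]), (np.int32(64), [188.0, 250.8]), (np.int32(51), [210.5, 257.7])]
rest [ 0.5447  0.2335 -0.2785] res px [0.1  0.16 0.22 0.07 0.5  0.39 0.1  0.22 0.16 0.45]
8 L 0.1218 [ 0.6031 -0.13   -0.2128] -12.2 IoU 0.677
4 L 0.126 [ 0.6028 -0.3038  0.5698] 32.6 IoU 0.66
6 L 0.126 [ 0.4347 -0.1386 -0.0424] -2.4 IoU 0.63
2 L 0.1205 [ 0.4531 -0.3017 -0.2577] -14.8 IoU 0.543
```

View pics/ovA.png

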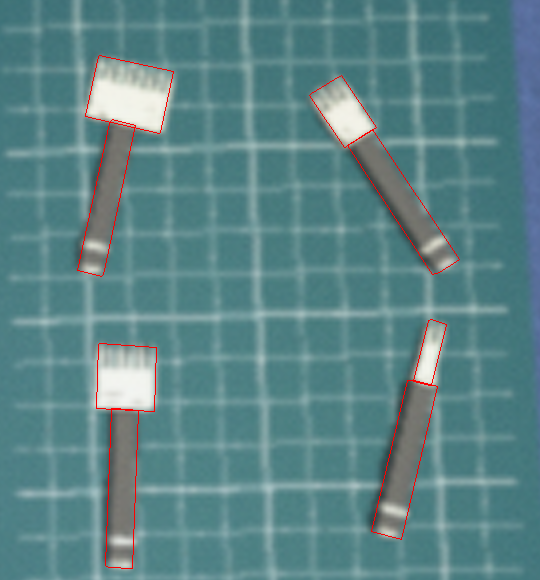

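View pics/ovB.png

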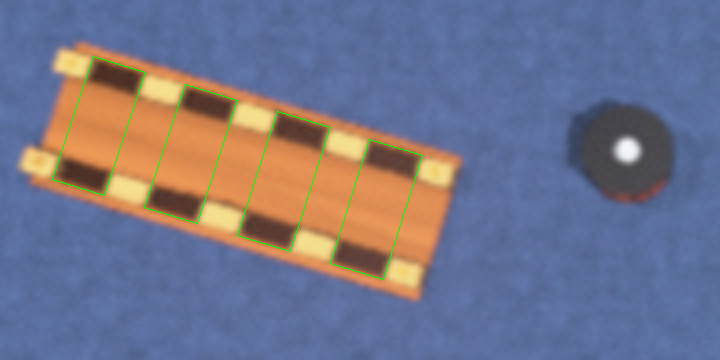

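View pics/ovC.png

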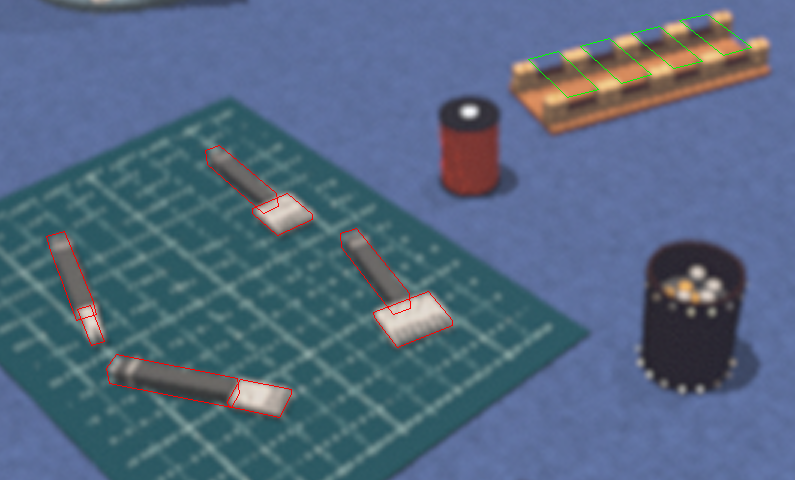

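```bash
cat > go.py <<'E'
import sys; from h import *
from scipy.spatial.transform import Rotation as Ro
def tgt(k):
    ch=np.load("chis.npy",allow_pickle=True).item(); rest=np.load("rest.npy")
    if k[0]=="c": return ch[int(k[1:])]
    return place(rest,{1:.084,2:.028,3:-.028,4:-.084}[int(k[1:])])
# usage: go.py c2 z [xoff] [yoff]
p=tgt(sys.argv[1]); z=float(sys.argv[2]); xo=float(sys.argv[3]) if len(sys.argv)>3 else 0; yo=float(sys.argv[4]) if len(sys.argv)>4 else 0
o=get_obs(); w,x,y,zq=o["eef_rot"]; R=Ro.from_quat([x,y,zq,w])
c,s=np.cos(p[2]),np.sin(p[2])
P=np.array([p[0]+c*xo-s*yo,p[1]+s*xo+c*yo,z]); Rt=Ro.from_matrix(np.array([[-c,-s,0],[-s,c,0],[0,0,-1]]))
# tool x=-(c,s), tool y=(-s,c), z down
d=P-o["eef_pos"]; rv=(R.inv()*Rt).as_rotvec()/np.radians(60)
print("t",round(o["time_s"],2),"pos",o["eef_pos"].round(4),"F",o["wrist_force"].round(1),"open",round(o["opening"],3),"q",o["q"].round(2))
print("target",P.round(4),"turn units",rv.round(3),"shift now-frame",(R.inv().apply(d)/.2).round(3),"shift target-frame",(Rt.inv().apply(d)/.2).round(3), "|d|xy mm",(np.hypot(*d[:2])*1e3).round(1))
E
python3 go.py c2 .15 .005
```

```text
t 0.65 pos [0.2448 0.5203 0.2007] F [ 0.7 -0.   0.4] open 1.0 q [ 0.92  0.18  1.61 -0.    1.35 -0.21]
target [ 0.458  -0.3029  0.15  ] turn units [ 0.     0.    -0.174] shift now-frame [-2.717 -3.271  0.253] shift target-frame [-2.08  -3.709  0.254] |d|xy mm 850.4
```

Request:
arm_command(motion="0 0 0 0 0 -0.087 0.6; 0 0 0 0 0 -0.087 0.6; -0.1 -0.18 0 0 0 0 0.6; -0.1 -0.18 0 0 0 0 0.6; -0.1 -0.18 0 0 0 0 0.6; -0.1 -0.18 0 0 0 0 0.6; -0.1 -0.18 0 0 0 0 0.6; -0.1 -0.18 0 0 0 0 0.6; -0.1 -0.18 0 0 0 0 0.6; -0.1 -0.18 0 0 0 0 0.6")

```text
time_s: 1.48
eef_pos: [0.3286, 0.201, 0.1989]
eef_rot: [0.001, 0.117, 0.993, 0.001]
wrist_force: [0.3, -0.6, 1.0]
opening: 0.596
```

```bash
python3 go.py c2 .15 .005
```

```text
t 1.48 pos [0.3286 0.201  0.1989] F [ 0.3 -0.6  1. ] open 0.596 q [ 0.24 -0.28  2.05  0.    1.37 -1.1 ]
target [ 0.458  -0.3029  0.15  ] turn units [0.003 0.001 0.023] shift now-frame [-1.213 -2.302  0.24 ] shift target-frame [-1.268 -2.272  0.245] |d|xy mm 520.3
```

Request:
arm_command(motion="-0.1 -0.18 0 0 0 0.023 0.6; -0.1 -0.18 0 0 0 0 0.6; -0.1 -0.18 0 0 0 0 0.6; -0.1 -0.18 0 0 0 0 0.6; -0.1 -0.18 0 0 0 0 0.6; -0.1 -0.18 0 0 0 0 0.6; -0.1 -0.18 0 0 0 0 0.6; -0.1 -0.18 0 0 0 0 0.6; -0.1 -0.18 0.05 0 0 0 0.6; -0.1 -0.18 0.1 0 0 0 0.6")

```text
time_s: 2.32
eef_pos: [0.4301, -0.2014, 0.1797]
eef_rot: [0.011, 0.13, 0.991, -0.002]
wrist_force: [1.2, 0.2, 1.0]
opening: 0.604
```

```bash
python3 go.py c2 .06 .005
```

```text
t 2.32 pos [ 0.4301 -0.2014  0.1797] F [1.2 0.2 1. ] open 0.604 q [-0.7  -0.05  1.89  0.01  1.27 -2.01]
target [ 0.458  -0.3029  0.06  ] turn units [-0.     0.022 -0.003] shift now-frame [-0.252 -0.454  0.604] shift target-frame [-0.264 -0.455  0.598] |d|xy mm 105.3
```

Request:
arm_command(motion="-0.086 -0.15 0.08 0 0.022 0 0.6; -0.088 -0.152 0.1 0 0 0 0.6; -0.088 -0.152 0.1 0 0 0 0.6; 0 0 0.1 0 0 0 0.6; 0 0 0.1 0 0 0 0.6; 0 0 0.1 0 0 0 0.6; 0 0 0 0 0 0 0.6")

```text
time_s: 2.9
eef_pos: [0.458, -0.3178, 0.0586]
eef_rot: [0.001, 0.136, 0.991, -0.002]
wrist_force: [-1.0, 0.7, -0.9]
opening: 0.598
```

```bash
python3 go.py c2 .006 .005
```

```text
t 2.9 pos [ 0.458  -0.3178  0.0586] F [-1.   0.7 -0.9] open 0.598 q [-0.82  0.31  1.76 -0.    1.06 -2.12]
target [ 0.458  -0.3029  0.006 ] turn units [-0.003  0.003 -0.014] shift now-frame [0.021 0.072 0.263] shift target-frame [0.019 0.072 0.263] |d|xy mm 14.8
```

Request:
arm_command(motion="0.01 0.04 0.02 0 0 -0.014 0.6; 0.01 0.032 0.02 0 0 0 0.6; 0 0 0.04 0 0 0 0.6; 0 0 0.04 0 0 0 0.6; 0 0 0.04 0 0 0 0.6; 0 0 0.03 0 0 0 0.6; 0 0 0.02 0 0 0 0.6; 0 0 0 0 0 0 0.6")

```text
time_s: 3.57
eef_pos: [0.4606, -0.302, 0.0174]
eef_rot: [0.004, 0.126, 0.992, -0.004]
wrist_force: [-0.3, 0.6, 0.2]
opening: 0.599
```

```bash
python3 go.py c2 .006 .005
```

```text
t 3.57 pos [ 0.4606 -0.302   0.0174] F [-0.3  0.6  0.2] open 0.599 q [-0.79  0.36  1.8  -0.    0.97 -2.11]
target [ 0.458  -0.3029  0.006 ] turn units [-0.006  0.008  0.004] shift now-frame [ 0.012 -0.008  0.057] shift target-frame [ 0.012 -0.008  0.057] |d|xy mm 2.8
```

Request:
arm_command(motion="0.012 -0.008 0.03 0 0.008 0.004 0.6; 0 0 0.025 0 0 0 0.6; 0 0 0 0 0 0 0.6; 0 0 0 0 0 0 0.6")

```text
time_s: 3.9
eef_pos: [0.4579, -0.3038, 0.0054]
eef_rot: [-0.0, 0.129, 0.992, -0.004]
wrist_force: [0.1, 0.5, 0.2]
opening: 0.599
```

```bash
python3 go.py c2 .006 .005; python3 - <<'E'
from h import *
for n,f in(("scene",4),("top",4)):
    im,K,T=cam(n); u=proj([.453,-.302,.02],K,T)[0].astype(int); x,y=u
    cv2.imwrite(f"pics/g1{n}.png",cv2.resize(im[max(0,y-50):y+50,max(0,x-60):x+60],None,fx=5,fy=5,interpolation=cv2.INTER_CUBIC)[:,:,::-1])
E
```

```text
t 3.9 pos [ 0.4579 -0.3038  0.0054] F [0.1 0.5 0.2] open 0.599 q [-0.8   0.38  1.8  -0.01  0.96 -2.11]
target [ 0.458  -0.3029  0.006 ] turn units [-0.007 -0.    -0.   ] shift now-frame [ 0.001  0.004 -0.003] shift target-frame [ 0.001  0.004 -0.003] |d|xy mm 0.9
```

View pics/g1scene.png

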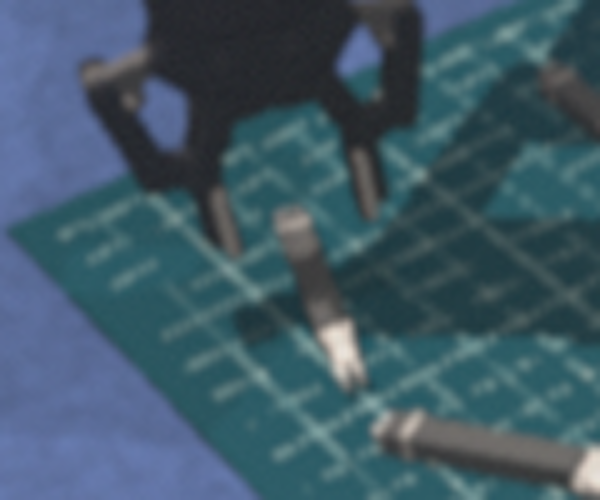

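Request:
arm_command(motion="0 0 0 0 0 0 0.3; 0 0 0 0 0 0 0.2; 0 0 0 0 0 0 0.1; 0 0 0 0 0 0 0; 0 0 0 0 0 0 0; 0 0 0 0 0 0 0; 0 0 0 0 0 0 0; 0 0 0 0 0 0 0; 0 0 0 0 0 0 0; 0 0 0 0 0 0 0")

```text
time_s: 4.83
eef_pos: [0.4587, -0.3045, 0.0069]
eef_rot: [0.001, 0.129, 0.992, -0.004]
wrist_force: [-0.5, -1.0, 0.5]
opening: 0.001
```

```bash
python3 go.py c2 .006 .005
```

```text
t 4.83 pos [ 0.4587 -0.3045  0.0069] F [-0.5 -1.   0.5] open 0.001 q [-0.8   0.38  1.8  -0.01  0.96 -2.11]
target [ 0.458  -0.3029  0.006 ] turn units [-0.008  0.002 -0.   ] shift now-frame [0.005 0.006 0.004] shift target-frame [0.005 0.006 0.005] |d|xy mm 1.7
```

```bash
cat > look.py <<'E'
import sys; from h import *
x,y,z=map(float,sys.argv[2:5])
vs=[]
for n in("scene","top"):
    im,K,T=cam(n); a,b=proj([x,y,z],K,T)[0].astype(int)
    M=cv2.getRotationMatrix2D((0,0),0,1)
    p=cv2.copyMakeBorder(im,50,50,60,60,cv2.BORDER_CONSTANT)[b:b+100,a:a+100]
    vs.append(cv2.resize(p,(400,400),interpolation=cv2.INTER_CUBIC))
cv2.imwrite(f"pics/{sys.argv[1]}.png",np.hstack(vs)[:,:,::-1])
E
python3 look.py g2 .453 -.302 .02
```

```text
(no output)
```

View pics/g2.png

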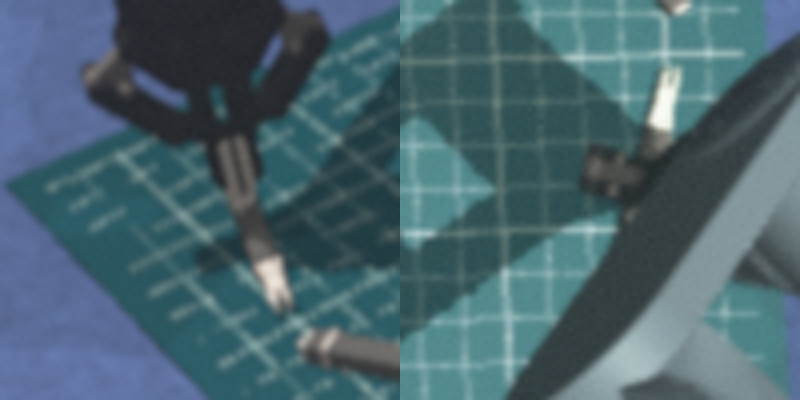

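```bash
python3 - <<'E'
from h import *
o=get_obs(); p=o["eef_pos"]; w,x,y,z=o["eef_rot"]
from scipy.spatial.transform import Rotation as Ro
R=Ro.from_quat([x,y,z,w]).as_matrix(); print(p,o["opening"],o["wrist_force"],o["joint_efforts"].round(2))
vs=[]
for n in("scene","top"):
    im,K,T=cam(n); a,b=proj(p,K,T)[0].astype(int)-[40,40]; f=5
    v=cv2.resize(im[b:b+80,a:a+80],None,fx=f,fy=f,interpolation=cv2.INTER_CUBIC)[:,:,::-1].copy()
    def pr(q): return tuple(int(t) for t in (proj(q,K,T)[0]+.5-[a,b])*f)
    for q,c in((p,(0,0,255)),(p-R[:,2]*.019,(0,255,0)),(p-R[:,2]*.073,(255,0,0))):
        for s in(-1,1): cv2.circle(v,pr(q+s*.007*R[:,1]),3,c,-1)
    ch=np.load("chis.npy",allow_pickle=True).item()
    for q in chis(ch[2],2): cv2.polylines(v,[cv2.convexHull(np.array([pr(k) for k in q],np.int32))],1,(0,255,255),1)
    vs.append(v)
cv2.imwrite("pics/g3.png",np.hstack(vs))
E
```

```text
[ 0.45869956 -0.30446596  0.00688716] 0.00021872356579522015 [0.46298003 0.03029261 0.37043452] [ 0.000e+00 -4.639e+01 -2.718e+01 -2.000e-02 -3.000e-02 -0.000e+00]
```

View pics/g3.png

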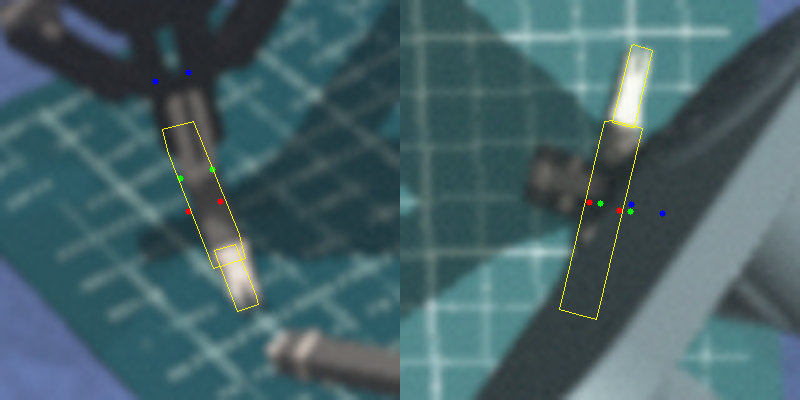

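Request:
arm_command(motion="0 0 -0.05 0 0 0 0; 0 0 -0.1 0 0 0 0; 0 0 -0.1 0 0 0 0; 0 0 -0.1 0 0 0 0; 0 0 -0.05 0 0 0 0; 0 0 0 0 0 0 0")

```text
time_s: 5.53
eef_pos: [0.4578, -0.3028, 0.0915]
eef_rot: [-0.001, 0.129, 0.992, -0.003]
wrist_force: [1.1, 0.2, -0.6]
opening: -0.003
```

```bash
cat > tcpview.py <<'E'
import sys; from h import *
o=get_obs(); p=o["eef_pos"]; w,x,y,z=o["eef_rot"]
from scipy.spatial.transform import Rotation as Ro
R=Ro.from_quat([x,y,z,w]).as_matrix(); print(p,o["opening"],o["wrist_force"].round(1))
vs=[]
for n in("scene","top"):
    im,K,T=cam(n); a,b=np.maximum(proj(p,K,T)[0].astype(int)-[50,50],0); f=4
    v=cv2.resize(im[b:b+100,a:a+100],(400,400),interpolation=cv2.INTER_CUBIC)[:,:,::-1].copy()
    print(n,a,b)
    def pr(q): return tuple(int(t) for t in (proj(q,K,T)[0]+.5-[a,b])*f)
    for q,c in((p,(0,0,255)),(p-R[:,2]*.019,(0,255,0)),(p-R[:,2]*.073,(255,0,0))): cv2.circle(v,pr(q),2,c,-1)
    vs.append(v)
cv2.imwrite(f"pics/{sys.argv[1]}.png",np.hstack(vs))
E
python3 tcpview.py g4
```

```text
[ 0.4577945  -0.30283345  0.09153163] -0.0030881763478258165 [ 1.1  0.2 -0.6]
scene 66 153
top 360 222
```

View pics/g4.png

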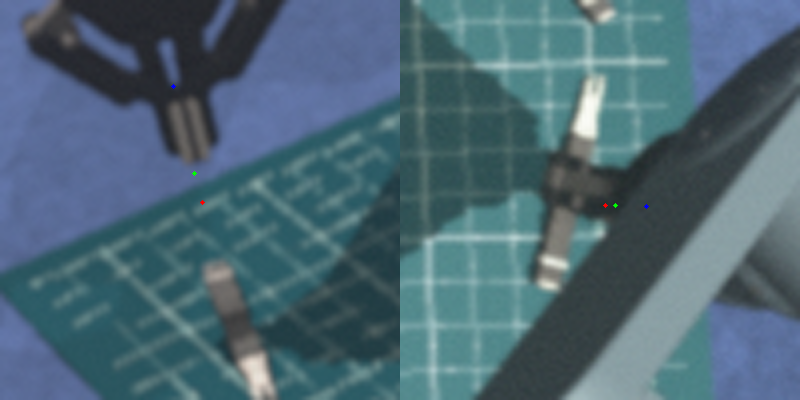

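```bash
python3 - <<'E'
from h import *
_,Ks,Ts=cam("scene");_,Kt,Tt=cam("top")
print("base",proj([0,0,0],Ks,Ts),proj([0,0,0],Kt,Tt))
def tri(a,b):
    r=least_squares(lambda p:np.r_[proj(p,Ks,Ts)[0]-a,proj(p,Kt,Tt)[0]-b],[.45,-.3,.1]);return r.x,r.fun
print(tri([114,193],[404,268.7]))
E
python3 - <<'E'
import cv2
i=cv2.imread("pics/scene0.png")
cv2.imwrite("pics/s0.png",cv2.resize(i[0:150,80:360],None,fx=2.8,fy=2.8,interpolation=cv2.INTER_CUBIC))
E
```

```text
base [[142.39497596 127.84449955]] [[267.4846407  478.69005163]]
(array([ 0.46122361, -0.29209876,  0.11374022]), array([5.35385696, 0.32597973, 4.77644849, 2.52577855]))
```

View pics/s0.png

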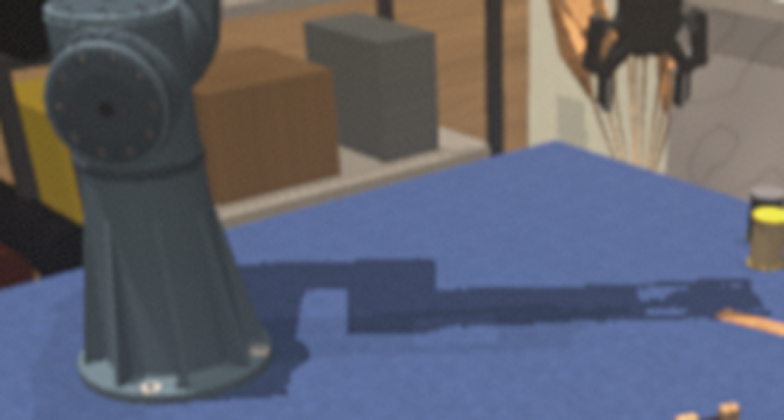

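```bash
python3 - <<'E'
from h import *
i,Ks,Ts=cam("scene")
for z in(.2,.213,.225,.24): print(z,proj([.2444,.5198,z],Ks,Ts))
for d in(0,.013,.02,.03): print(d,proj([.4578,-.3028,.0915+d],Ks,Ts))
E
```

```text
0.2 [[307.48144116  51.84028413]]
0.213 [[307.73122597  47.88961931]]
0.225 [[307.96425874  44.20390927]]
0.24 [[308.25893081  39.54329531]]
0 [[116.05237702 203.11231738]]
0.013 [[114.77076961 198.17019423]]
0.02 [[114.07132331 195.47299557]]
0.03 [[113.0605284  191.57517718]]
```

Request:
arm_command(motion="0 0.1 -0.03 0 0 0 0; 0 0.18 -0.05 0 0 0 0; 0 0.18 -0.05 0 0 0 0; 0 0.18 -0.05 0 0 0 0; 0 0.18 -0.05 0 0 0 0; 0 0.15 0 0 0 0 0; 0 0.05 0 0 0 0 0; 0 0 0 0 0 0 0; 0 0 0 0 0 0 0")

```text
time_s: 6.53
eef_pos: [0.5042, -0.0944, 0.1238]
eef_rot: [-0.012, 0.131, 0.991, 0.003]
wrist_force: [0.6, -0.1, -0.4]
opening: -0.001
```

```bash
python3 tcpview.py g5
```

```text
[ 0.50415237 -0.09438961  0.12377351] -0.0010536704497578224 [ 0.6 -0.1 -0.4]
scene 157 114
top 264 199
```

View pics/g5.png

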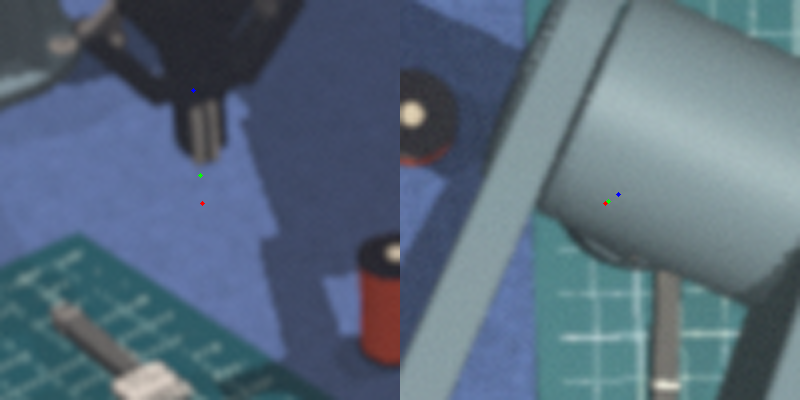

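View pics/g1top.png

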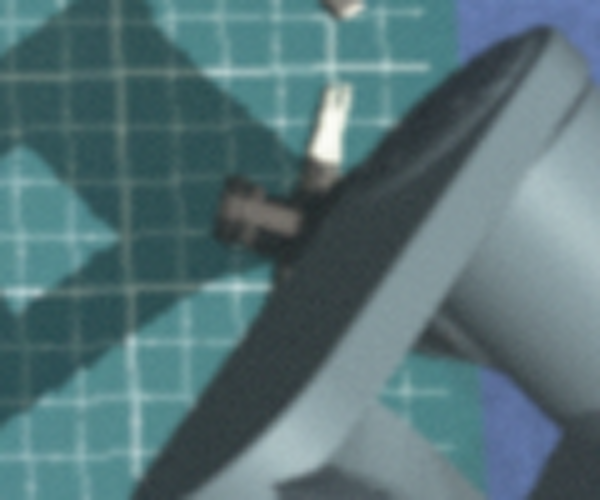

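Request:
arm_command(motion="0 -0.12 0.05 0 0 0 0; 0 -0.15 0.1 0 0 0 0; 0 -0.15 0.1 0 0 0 0; 0 -0.1 0.1 0 0 0 0; 0 0 0.1 0 0 0 0; 0 0 0.05 0 0 0 0; 0 0 0.02 0 0 0 0; 0 0 0 0 0 0 0; 0 0 0 0 0 0 0")

```text
time_s: 7.38
eef_pos: [0.4705, -0.2115, 0.0154]
eef_rot: [-0.011, 0.139, 0.99, 0.001]
wrist_force: [0.4, -0.3, -0.1]
opening: -0.001
```

```bash
python3 go.py c2 .006 .005; python3 tcpview.py g6
```

```text
t 7.38 pos [ 0.4705 -0.2115  0.0154] F [ 0.4 -0.3 -0.1] open -0.001 q [-0.65  0.32  1.86 -0.01  0.98 -1.93]
target [ 0.458  -0.3029  0.006 ] turn units [ 0.    -0.021 -0.02 ] shift now-frame [-0.067 -0.457  0.046] shift target-frame [-0.056 -0.458  0.047] |d|xy mm 92.3
[ 0.47046778 -0.21150627  0.01543042] -0.0011759720937545817 [ 0.4 -0.3 -0.1]
scene 111 165
top 311 216
```

View pics/g6.png

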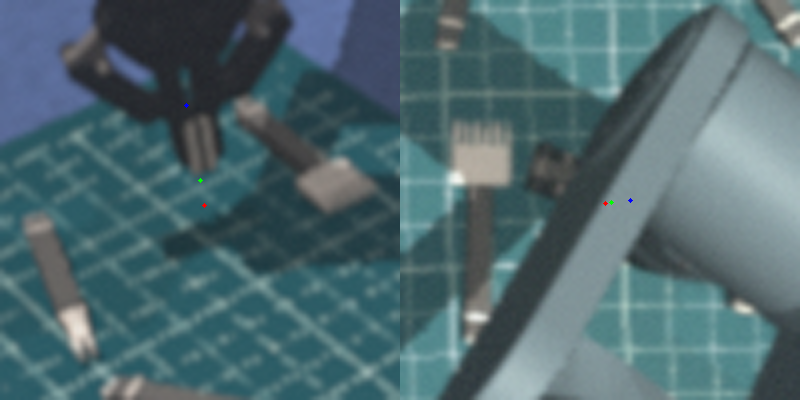

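Request:
arm_command(motion="0 0 0.02 0 -0.02 0 0; 0 0 0.02 0 0 0 0; 0 0 0.02 0 0 0 0; 0 0 0 0 0 0 0")

```text
time_s: 7.82
eef_pos: [0.4745, -0.2116, 0.0074]
eef_rot: [0.003, 0.137, 0.991, -0.002]
wrist_force: [0.3, 0.3, -0.1]
opening: 0.001
```

Request:
arm_command(motion="0 0 0.01 0 0 0 0; 0 0 0.01 0 0 0 0; 0 0 0 0 0 0 0")

```text
time_s: 8.07
eef_pos: [0.4757, -0.2115, 0.004]
eef_rot: [0.004, 0.136, 0.991, -0.002]
wrist_force: [-0.3, -0.1, -0.6]
opening: 0.006
```

Request:
arm_command(motion="0 0 0.015 0 0 0 0; 0 0 0.015 0 0 0 0; 0 0 0 0 0 0 0")

```text
time_s: 8.32
eef_pos: [0.4761, -0.2116, -0.0024]
eef_rot: [0.004, 0.136, 0.991, -0.003]
wrist_force: [0.1, 0.0, 0.3]
opening: -0.003
```

Request:
arm_command(motion="0 0 0.015 0 0 0 0; 0 0 0.015 0 0 0 0; 0 0 0 0 0 0 0")

```text
time_s: 8.57
eef_pos: [0.4759, -0.2117, -0.0093]
eef_rot: [0.004, 0.136, 0.991, -0.002]
wrist_force: [-0.4, -0.0, -0.9]
opening: -0.001
```

Request:
arm_command(motion="0 0 0.015 0 0 0 0; 0 0 0.015 0 0 0 0; 0 0 0 0 0 0 0")

```text
time_s: 8.82
eef_pos: [0.4758, -0.2117, -0.0161]
eef_rot: [0.003, 0.136, 0.991, -0.002]
wrist_force: [0.2, -0.2, -0.2]
opening: 0.0
```

Request:
arm_command(motion="0 0 0.015 0 0 0 0; 0 0 0.015 0 0 0 0; 0 0 0 0 0 0 0")

```text
time_s: 9.07
eef_pos: [0.4758, -0.2117, -0.0228]
eef_rot: [0.003, 0.136, 0.991, -0.002]
wrist_force: [-0.9, 0.4, -0.3]
opening: 0.001
```

```bash
python3 tcpview.py g7
```

```text
[ 0.47583157 -0.21174235 -0.02279487] 0.000982044026965779 [-0.9  0.4 -0.3]
scene 115 179
top 309 213
```

View pics/g7.png

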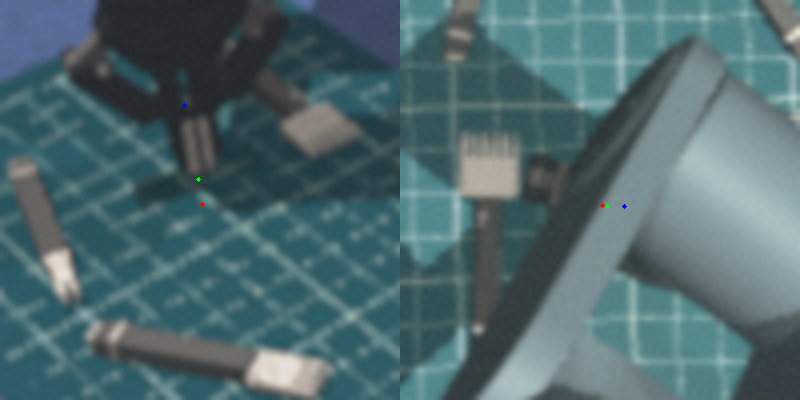

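Request:
arm_command(motion="0 0 0.008 0 0 0 0; 0 0 0 0 0 0 0")

```text
time_s: 9.33
eef_pos: [0.4762, -0.212, -0.0239]
eef_rot: [0.004, 0.136, 0.991, -0.003]
wrist_force: [0.6, -0.1, 0.6]
opening: -0.0
```

Request:
arm_command(motion="0 0 0.008 0 0 0 0; 0 0 0 0 0 0 0")

```text
time_s: 9.5
eef_pos: [0.4764, -0.2121, -0.0255]
eef_rot: [0.004, 0.136, 0.991, -0.003]
wrist_force: [-0.6, 0.8, -1.2]
opening: 0.004
```

Request:
arm_command(motion="0 0 0.01 0 0 0 0; 0 0 0 0 0 0 0")

```text
time_s: 9.67
eef_pos: [0.4769, -0.2124, -0.0273]
eef_rot: [0.004, 0.136, 0.991, -0.003]
wrist_force: [-0.4, 0.2, -0.8]
opening: 0.001
```

Request:
arm_command(motion="0 0 0.01 0 0 0 0; 0 0 0 0 0 0 0")

```text
time_s: 9.83
eef_pos: [0.4773, -0.2128, -0.0269]
eef_rot: [0.004, 0.136, 0.991, -0.003]
wrist_force: [0.4, 0.0, 0.3]
opening: 0.001
```

Request:
arm_command(motion="0 0 0.01 0 0 0 0; 0 0 0 0 0 0 0")

```text
time_s: 10.0
eef_pos: [0.4781, -0.2133, -0.0271]
eef_rot: [0.005, 0.136, 0.991, -0.003]
wrist_force: [-0.2, -0.5, 0.8]
opening: -0.001
```

Request:
arm_command(motion="0 0 0.01 0 0 0 0; 0 0 0 0 0 0 0")

```text
time_s: 10.17
eef_pos: [0.4787, -0.2137, -0.0271]
eef_rot: [0.005, 0.135, 0.991, -0.004]
wrist_force: [0.0, 0.2, -0.1]
opening: -0.001
```

```bash
python3 - <<'E'
from h import *
o=get_obs(); print(o["q"].round(3),o["joint_efforts"].round(2),o["wrist_force"],o["torque"])
E
python3 tcpview.py g8
```

```text
[-0.646  0.392  1.877 -0.002  0.861 -1.944] [ 4.000e-02 -4.490e+01 -2.496e+01 -2.000e-02  1.500e-01 -0.000e+00] [ 0.01300304  0.15145591 -0.1331896 ] [ 0.05968578  0.00524039 -0.05315723]
[ 0.47869972 -0.21367104 -0.02714192] -0.001051874083804389 [ 0.   0.2 -0.1]
scene 115 181
top 309 212
```

View pics/g8.png

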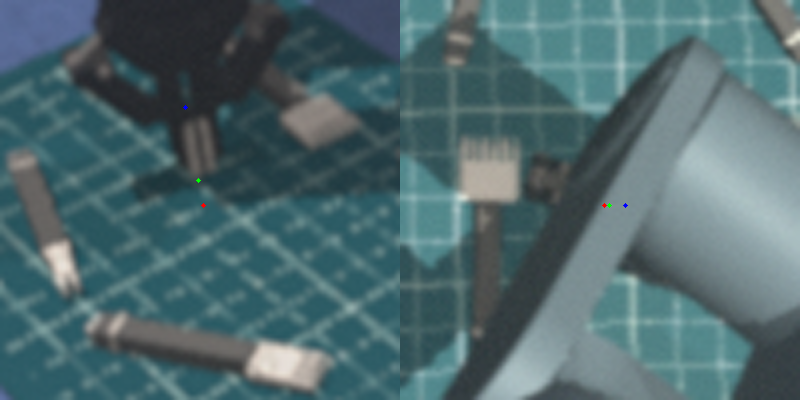

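Request:
arm_command(motion="0 0 0 0 0 0 0; 0 0 0 0 0 0 0; 0 0 0 0 0 0 0")

```text
time_s: 10.52
eef_pos: [0.4789, -0.2138, -0.0275]
eef_rot: [0.005, 0.135, 0.991, -0.004]
wrist_force: [-0.1, 0.7, 5.6]
opening: 0.004
```

```bash
cat > tipview.py <<'E'
import sys; from h import *
from scipy.spatial.transform import Rotation as Ro
o=get_obs(); p=o["eef_pos"]; w,x,y,z=o["eef_rot"]; D=[float(a) for a in sys.argv[2:5]] or [0,0,.03]; off=float(sys.argv[5]) if len(sys.argv)>5 else .03
R=Ro.from_quat([x,y,z,w]).as_matrix(); print(p.round(4),round(o["opening"],3),o["wrist_force"].round(1))
vs=[]
for n in("scene","top"):
    im,K,T=cam(n); c=p-R[:,2]*off; f=8
    a,b=np.maximum(proj(c,K,T)[0].astype(int)-[25,25],0)
    v=cv2.resize(im[b:b+50,a:a+50],(400,400),interpolation=cv2.INTER_CUBIC)[:,:,::-1].copy()
    g=o["opening"]*.0425
    for s in(-1,1):
        q=np.array([c+R@np.array([i,s*g+ (j if s>0 else -j),-k]) for i in(-.011,.011) for j in(0,.008) for k in(0,.02)])
        u=(proj(q,K,T)+.5-[a,b])*f
        for e in range(8):
            for h in(1,2,4):
                if not e&h: cv2.line(v,tuple(u[e].astype(int).tolist()),tuple(u[e|h].astype(int).tolist()),(0,0,255) if e&1==0 and (e|h)&1==0 else (0,255,255),1)
    vs.append(v)
cv2.imwrite(f"pics/{sys.argv[1]}.png",np.hstack(vs))
E
python3 tipview.py h1 0 0 0 .03
```

```text
[ 0.4789 -0.2138 -0.0275] 0.004 [-0.1  0.7  5.6]
```

View pics/h1.png

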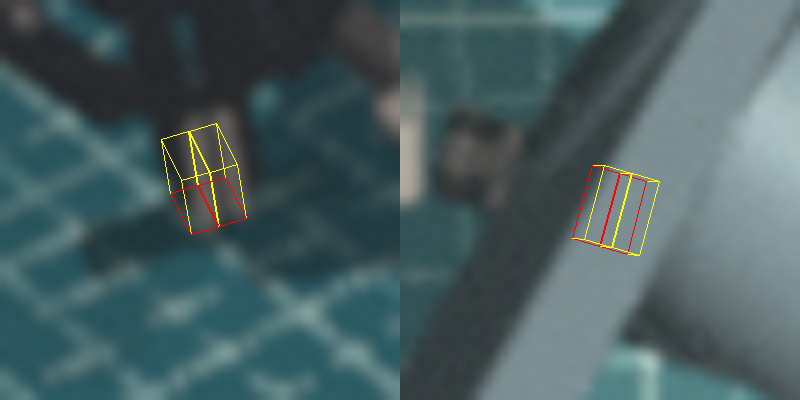

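Request:
arm_command(motion="0 0 -0.05 0 0 0 0; 0 0 -0.1 0 0 0 0; 0 0 -0.1 0 0 0 0; 0 0 -0.1 0 0 0 0; 0 0 -0.05 0 0 0 0; 0 0 0 0 0 0 0; 0 0 0 0 0 0 0")

```text
time_s: 11.2
eef_pos: [0.4757, -0.2115, 0.054]
eef_rot: [0.003, 0.136, 0.991, -0.002]
wrist_force: [-0.3, 0.2, -0.7]
opening: 0.003
```

```bash
python3 tipview.py h2 0 0 0 .03
```

```text
[ 0.4757 -0.2115  0.054 ] 0.003 [-0.3  0.2 -0.7]
```

View pics/h2.png

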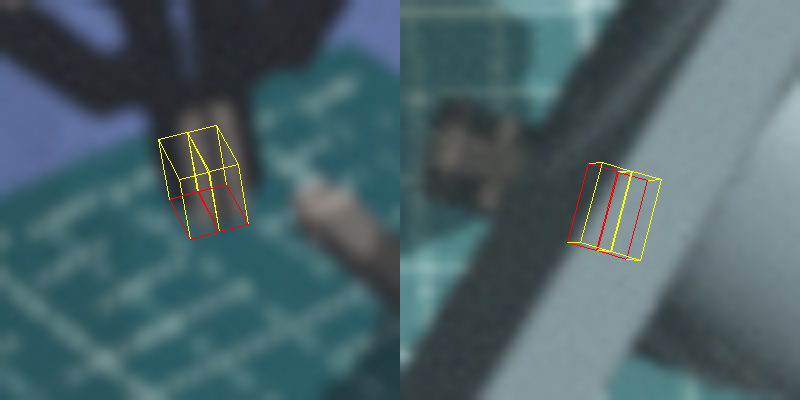

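```bash
python3 go.py c2 .03 .005
```

```text
t 11.3 pos [ 0.4753 -0.2112  0.0532] F [ 0.2  0.1 -0.3] open 0.002 q [-0.65  0.24  1.86 -0.    1.03 -1.94]
target [ 0.458  -0.3029  0.03  ] turn units [-0.003  0.004 -0.014] shift now-frame [-0.039 -0.465  0.118] shift target-frame [-0.033 -0.466  0.116] |d|xy mm 93.4
```

Request:
arm_command(motion="0 -0.1 0 0 0 -0.014 0.5; -0.01 -0.13 0 0 0 0 0.5; -0.01 -0.1 0.02 0 0 0 0.5; -0.01 -0.06 0.03 0 0 0 0.5; 0 -0.03 0.03 0 0 0 0.5; 0 0 0.02 0 0 0 0.5; 0 0 0 0 0 0 0.5; 0 0 0 0 0 0 0.5")

```text
time_s: 11.97
eef_pos: [0.4545, -0.291, 0.0229]
eef_rot: [-0.004, 0.127, 0.992, 0.003]
wrist_force: [-0.9, 0.9, 0.8]
opening: 0.5
```

```bash
python3 go.py c2 -.024 .005
```

```text
t 11.97 pos [ 0.4545 -0.291   0.0229] F [-0.9  0.9  0.8] open 0.5 q [-0.79  0.34  1.81  0.    1.   -2.1 ]
target [ 0.458  -0.3029 -0.024 ] turn units [ 0.005 -0.008  0.002] shift now-frame [-0.034 -0.055  0.234] shift target-frame [-0.032 -0.053  0.234] |d|xy mm 12.5
```

Request:
arm_command(motion="-0.02 -0.03 0 0.005 -0.008 0 0.5; -0.014 -0.025 0 0 0 0 0.5; 0 0 0.04 0 0 0 0.5; 0 0 0.04 0 0 0 0.5; 0 0 0.04 0 0 0 0.5; 0 0 0.03 0 0 0 0.5; 0 0 0 0 0 0 0.5")

```text
time_s: 12.55
eef_pos: [0.4598, -0.3016, -0.01]
eef_rot: [0.0, 0.126, 0.992, -0.0]
wrist_force: [-1.1, 0.9, -0.3]
opening: 0.496
```

```bash
python3 go.py c2 -.024 .005
```

```text
t 12.55 pos [ 0.4598 -0.3016 -0.01  ] F [-1.1  0.9 -0.3] open 0.496 q [-0.8   0.41  1.8   0.    0.93 -2.12]
target [ 0.458  -0.3029 -0.024 ] turn units [-0.     0.001  0.006] shift now-frame [ 0.007 -0.009  0.07 ] shift target-frame [ 0.007 -0.009  0.07 ] |d|xy mm 2.2
```

Request:
arm_command(motion="0.007 -0.009 0.03 0 0 0 0.4; 0 0 0.03 0 0 0 0.4; 0 0 0.015 0 0 0 0.4; 0 0 0 0 0 0 0.4")

```text
time_s: 12.88
eef_pos: [0.4572, -0.3024, -0.0275]
eef_rot: [-0.0, 0.126, 0.992, 0.0]
wrist_force: [0.3, -0.5, 0.3]
opening: 0.402
```

```bash
python3 go.py c2 -.024 .005
```

```text
t 12.88 pos [ 0.4572 -0.3024 -0.0275] F [ 0.3 -0.5  0.3] open 0.402 q [-0.8   0.44  1.8   0.    0.9  -2.12]
target [ 0.458  -0.3029 -0.024 ] turn units [ 0.001 -0.001  0.006] shift now-frame [-0.004 -0.002 -0.017] shift target-frame [-0.004 -0.002 -0.017] |d|xy mm 0.9
```

Raise 3.5 mm and close.

Request:
arm_command(motion="0 0 -0.017 0 0 0 0.4; 0 0 0 0 0 0 0.4; 0 0 0 0 0 0 0.2; 0 0 0 0 0 0 0.1; 0 0 0 0 0 0 0; 0 0 0 0 0 0 0; 0 0 0 0 0 0 0; 0 0 0 0 0 0 0; 0 0 0 0 0 0 0")

```text
time_s: 13.63
eef_pos: [0.4576, -0.3028, -0.0229]
eef_rot: [0.0, 0.126, 0.992, 0.0]
wrist_force: [-0.0, -1.0, -0.6]
opening: 0.14
```

```bash
python3 go.py c2 -.024 .005; python3 tcpview.py g9
```

```text
t 13.63 pos [ 0.4576 -0.3028 -0.0229] F [-0.  -1.  -0.6] open 0.14 q [-0.8   0.43  1.8   0.    0.91 -2.12]
target [ 0.458  -0.3029 -0.024 ] turn units [0.    0.    0.006] shift now-frame [-0.002 -0.     0.006] shift target-frame [-0.002 -0.     0.006] |d|xy mm 0.4
[ 0.45762135 -0.30279322 -0.02287145] 0.14036777650399995 [-0.  -1.  -0.6]
scene 76 193
top 347 222
```

View pics/g9.png

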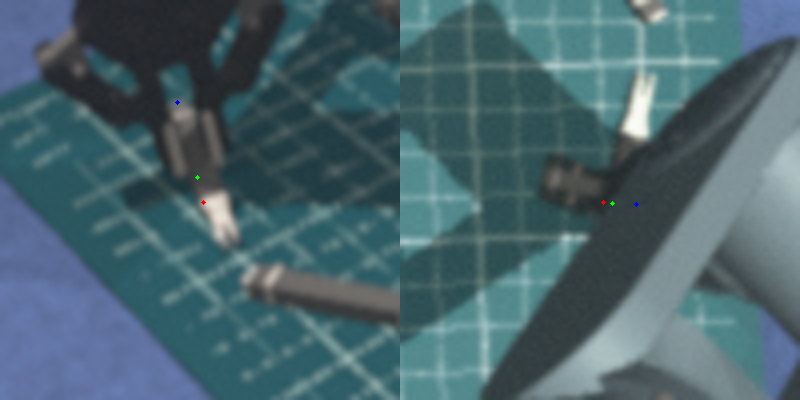

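Request:
arm_command(motion="0 0 -0.02 0 0 0 0; 0 0 -0.05 0 0 0 0; 0 0 -0.08 0 0 0 0; 0 0 -0.1 0 0 0 0; 0 0 -0.12 0 0 0 0; 0 0 -0.12 0 0 0 0; 0 0 -0.12 0 0 0 0; 0 0 -0.08 0 0 0 0; 0 0 -0.04 0 0 0 0; 0 0 0 0 0 0 0")

```text
time_s: 14.57
eef_pos: [0.4567, -0.3018, 0.1347]
eef_rot: [-0.0, 0.126, 0.992, 0.0]
wrist_force: [-0.2, 0.1, -1.3]
opening: 0.14
```

```bash
python3 go.py p1 .12 .005; python3 tcpview.py g10
```

```text
t 14.57 pos [ 0.4567 -0.3018  0.1347] F [-0.2  0.1 -1.3] open 0.14 q [-0.8   0.19  1.74  0.    1.22 -2.12]
target [0.5726 0.3129 0.12  ] turn units [ 0.001 -0.     0.026] shift now-frame [0.204 3.121 0.076] shift target-frame [0.288 3.115 0.074] |d|xy mm 625.6
[ 0.45668487 -0.30184789  0.13471039] 0.14019755537228676 [-0.2  0.1 -1.3]
scene 61 135
top 366 223
```

View pics/g10.png

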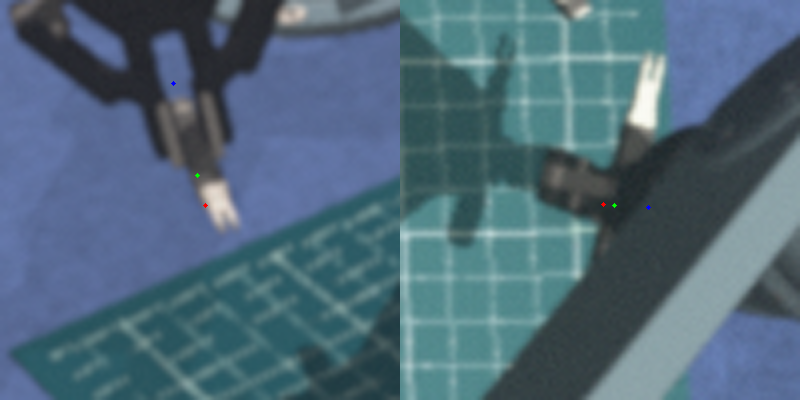

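Request:
arm_command(motion="0.01 0.1 0 0 0 0.026 0; 0.02 0.16 0 0 0 0 0; 0.02 0.2 0 0 0 0 0; 0.02 0.2 0 0 0 0 0; 0.02 0.2 0 0 0 0 0; 0.02 0.2 0 0 0 0 0; 0.02 0.2 0 0 0 0 0; 0.02 0.2 0 0 0 0 0; 0.02 0.2 0 0 0 0 0; 0.02 0.2 0 0 0 0 0")

```text
time_s: 15.5
eef_pos: [0.5136, 0.0751, 0.1176]
eef_rot: [-0.014, 0.148, 0.989, 0.003]
wrist_force: [1.2, -0.9, -1.0]
opening: 0.141
```

```bash
python3 go.py p1 .12 .005
```

```text
t 15.5 pos [0.5136 0.0751 0.1176] F [ 1.2 -0.9 -1. ] open 0.141 q [-0.09  0.17  1.8   0.01  1.2  -1.37]
target [0.5726 0.3129 0.12  ] turn units [ 0.002 -0.027 -0.017] shift now-frame [ 0.065  1.223 -0.007] shift target-frame [ 0.043  1.224 -0.012] |d|xy mm 245.0
```

Request:
arm_command(motion="0.01 0.2 -0.01 0 -0.02 -0.017 0; 0.01 0.2 -0.01 0 0 0 0; 0.01 0.18 0 0 0 0 0; 0.01 0.16 0 0 0 0 0; 0.01 0.14 0 0 0 0 0; 0 0.12 0 0 0 0 0; 0 0.08 0 0 0 0 0; 0 0.04 0 0 0 0 0; 0 0 0 0 0 0 0; 0 0 0 0 0 0 0")

```text
time_s: 16.33
eef_pos: [0.5527, 0.3113, 0.1008]
eef_rot: [-0.018, 0.133, 0.991, -0.003]
wrist_force: [0.1, -0.6, -1.1]
opening: 0.143
```

```bash
python3 go.py p1 .04 .005
```

```text
t 16.33 pos [0.5527 0.3113 0.1008] F [ 0.1 -0.6 -1.1] open 0.143 q [ 0.32  0.43  1.5   0.01  1.25 -0.99]
target [0.5726 0.3129 0.04  ] turn units [-0.01  -0.033  0.011] shift now-frame [-0.105  0.037  0.3  ] shift target-frame [-0.094  0.035  0.304] |d|xy mm 20.0
```

Request:
arm_command(motion="0 0 0 -0.01 -0.033 0.011 0; 0 0 0 0 -0.01 0 0; -0.03 0.01 0.02 0 0 0 0; -0.03 0.01 0.04 0 0 0 0; -0.03 0.01 0.06 0 0 0 0; 0 0 0.06 0 0 0 0; 0 0 0.03 0 0 0 0; 0 0 0 0 0 0 0; 0 0 0 0 0 0 0")

```text
time_s: 17.08
eef_pos: [0.5734, 0.3034, 0.0519]
eef_rot: [0.002, 0.142, 0.99, -0.003]
wrist_force: [-0.2, 0.9, -0.7]
opening: 0.137
```

```bash
python3 go.py p1 .04 .005; python3 look.py g11 .573 .313 .06
```

```text
t 17.08 pos [0.5734 0.3034 0.0519] F [-0.2  0.9 -0.7] open 0.137 q [ 0.31  0.5   1.51 -0.01  1.13 -0.97]
target [0.5726 0.3129 0.04  ] turn units [-0.006  0.005 -0.007] shift now-frame [0.017 0.045 0.059] shift target-frame [0.017 0.044 0.059] |d|xy mm 9.5
```

View pics/g11.png

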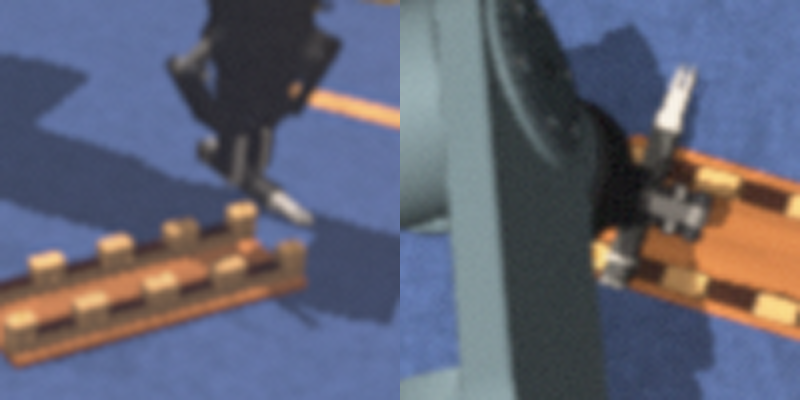

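Request:
arm_command(motion="0.008 0.022 0.01 -0.006 0.005 -0.007 0; 0.009 0.022 0.03 0 0 0 0; 0 0 0.04 0 0 0 0; 0 0 0.03 0 0 0 0; 0 0 0.02 0 0 0 0; 0 0 0 0 0 0 0; 0 0 0 0 0 0 0")

```text
time_s: 17.77
eef_pos: [0.5731, 0.3155, 0.0256]
eef_rot: [0.001, 0.138, 0.99, 0.002]
wrist_force: [-0.6, 0.2, -0.2]
opening: 0.143
```

```bash
cat > held.py <<'E'
# overlay of held chisel: held.py pic n zunder_minus_rep place xoff
import sys; from h import *; from go import tgt
E
sed -i 's/^p=tgt/if __name__=="__main__":\n  pass\np=tgt/' go.py
cat > held.py <<'E'
import sys; from h import *
from scipy.spatial.transform import Rotation as Ro
pic,n,dz,xo=sys.argv[1],int(sys.argv[2]),float(sys.argv[3]),float(sys.argv[4])
o=get_obs(); w,x,y,z=o["eef_rot"]; R=Ro.from_quat([x,y,z,w]).as_matrix(); t=-R[:,0]; th=np.arctan2(t[1],t[0]); p=o["eef_pos"]
pose=[p[0]-xo*np.cos(th),p[1]-xo*np.sin(th),th]; rest=np.load("rest.npy"); vs=[]
for nm in("scene","top"):
    im,K,T=cam(nm); a,b=np.maximum(proj([*pose[:2],.03],K,T)[0].astype(int)-[33,33],0); f=6
    v=cv2.resize(im[b:b+66,a:a+66],(396,396),interpolation=cv2.INTER_CUBIC)[:,:,::-1].copy()
    tr=lambda q:np.round((proj(q,K,T)+.5-[a,b])*f).astype(np.int32)
    for q in chis(pose,n,p[2]+dz): cv2.polylines(v,[cv2.convexHull(tr(q))],1,(0,0,255),1)
    for yy in(.084,.028,-.028,-.084):
        P=place(rest,yy);c,s=np.cos(P[2]),np.sin(P[2])
        cv2.polylines(v,[tr([[P[0]+c*a_-s*b_,P[1]+s*a_+c*b_,.032] for a_,b_ in((-.037,-.016),(.037,-.016),(.037,.016),(-.037,.016))])],1,(0,255,0),1)
    vs.append(v)
cv2.imwrite(f"pics/{pic}.png",np.hstack(vs))
E
python3 go.py p1 -.006 .005; python3 held.py g12 2 .026 .005
```

```text
t 17.77 pos [0.5731 0.3155 0.0256] F [-0.6  0.2 -0.2] open 0.143 q [ 0.32  0.54  1.51  0.    1.09 -0.97]
target [ 0.5726  0.3129 -0.006 ] turn units [0.003 0.002 0.002] shift now-frame [-0.001 -0.014  0.158] shift target-frame [-0.001 -0.013  0.158] |d|xy mm 2.7
```

View pics/g12.png

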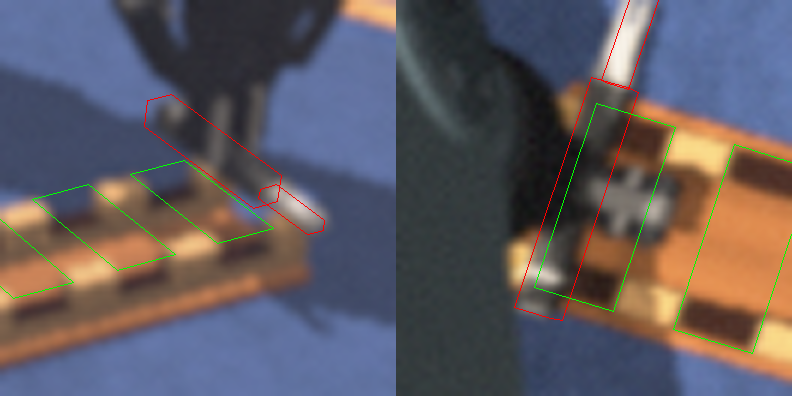

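Request:
arm_command(motion="0 -0.013 0.03 0 0 0 0; 0 0 0.04 0 0 0 0; 0 0 0.03 0 0 0 0; 0 0 0.01 0 0 0 0; 0 0 0 0 0 0 0; 0 0 0 0 0 0 0")

```text
time_s: 18.37
eef_pos: [0.573, 0.3124, 0.0019]
eef_rot: [0.002, 0.138, 0.99, 0.002]
wrist_force: [0.8, -0.3, -1.3]
opening: 0.148
```

```bash
python3 go.py p1 -.006 .005; python3 held.py g13 2 .026 .005
```

```text
t 18.37 pos [0.573  0.3124 0.0019] F [ 0.8 -0.3 -1.3] open 0.148 q [ 0.32  0.57  1.52  0.    1.04 -0.98]
target [ 0.5726  0.3129 -0.006 ] turn units [0.004 0.003 0.002] shift now-frame [0.002 0.001 0.039] shift target-frame [0.002 0.002 0.039] |d|xy mm 0.5
```

View pics/g13.png

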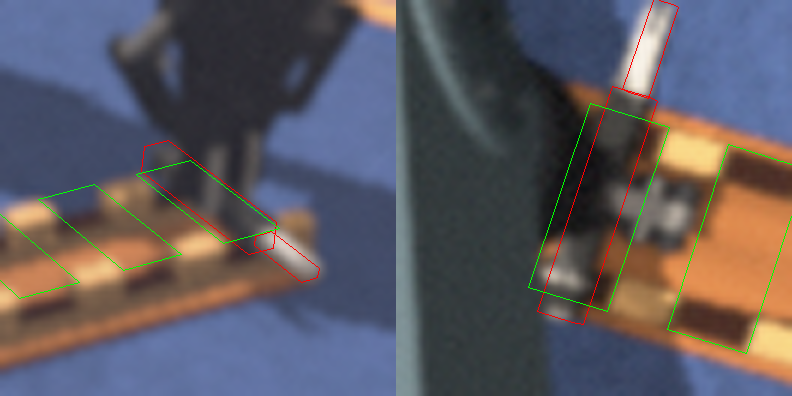

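Request:
arm_command(motion="0 0 0.015 0 0 0 0; 0 0 0.015 0 0 0 0; 0 0 0 0 0 0 0; 0 0 0 0 0 0 0")

```text
time_s: 18.8
eef_pos: [0.574, 0.3129, -0.0034]
eef_rot: [0.003, 0.138, 0.99, 0.002]
wrist_force: [0.7, 1.4, -1.4]
opening: 0.142
```

Request:
arm_command(motion="0 0 0.006 0 0 0 0; 0 0 0 0 0 0 0")

```text
time_s: 18.97
eef_pos: [0.5741, 0.313, -0.0046]
eef_rot: [0.003, 0.138, 0.99, 0.002]
wrist_force: [-0.5, -0.5, -2.0]
opening: 0.14
```

Request:
arm_command(motion="0 0 0.006 0 0 0 0; 0 0 0 0 0 0 0")

```text
time_s: 19.13
eef_pos: [0.5741, 0.313, -0.0058]
eef_rot: [0.003, 0.138, 0.99, 0.002]
wrist_force: [-1.0, -0.4, -1.5]
opening: 0.143
```

Request:
arm_command(motion="0 0 0.006 0 0 0 0; 0 0 0 0 0 0 0")

```text
time_s: 19.3
eef_pos: [0.5746, 0.3132, -0.0059]
eef_rot: [0.003, 0.138, 0.99, 0.002]
wrist_force: [-0.5, -0.4, -1.5]
opening: 0.14
```

Request:
arm_command(motion="0 0 0.006 0 0 0 0; 0 0 0 0 0 0 0; 0 0 0 0 0 0 0")

```text
time_s: 19.55
eef_pos: [0.5751, 0.3134, -0.0059]
eef_rot: [0.004, 0.138, 0.99, 0.003]
wrist_force: [-0.6, -0.5, -2.1]
opening: 0.14
```

Request:
arm_command(motion="0 0 0 0 0 0 0.2; 0 0 0 0 0 0 0.25; 0 0 0 0 0 0 0.3; 0 0 0 0 0 0 0.35; 0 0 0 0 0 0 0.35; 0 0 0 0 0 0 0.35")

```text
time_s: 20.05
eef_pos: [0.5756, 0.3135, -0.0061]
eef_rot: [0.004, 0.138, 0.99, 0.003]
wrist_force: [-0.0, -0.6, 1.3]
opening: 0.348
```

Request:
arm_command(motion="0 0 -0.03 0 0 0 0.35; 0 0 -0.06 0 0 0 0.35; 0 0 -0.1 0 0 0 0.35; 0 0 -0.12 0 0 0 0.35; 0 0 -0.12 0 0 0 0.35; 0 0 -0.1 0 0 0 0.35; 0 0 -0.05 0 0 0 0.4; 0 0 0 0 0 0 0.4")

```text
time_s: 20.72
eef_pos: [0.5741, 0.3129, 0.1197]
eef_rot: [0.004, 0.138, 0.99, 0.003]
wrist_force: [0.5, -0.8, 0.6]
opening: 0.398
```

```bash
python3 go.py c4 .12 .005; cat > chk.py <<'E'
# overlay of placed chisels: chk.py pic n:place ...
import sys; from h import *
rest=np.load("rest.npy"); vs=[]
for nm in("scene","top"):
    im,K,T=cam(nm); a,b=proj([*rest[:2],.03],K,T)[0].astype(int)-[65,45]; f=3.07 
    a,b=max(a,0),max(b,0)
    v=cv2.resize(im[b:b+90,a:a+130],(780,540),interpolation=cv2.INTER_CUBIC)[:,:,::-1].copy(); f=6
    tr=lambda q:np.round((proj(q,K,T)+.5-[a,b])*f).astype(np.int32)
    for i in sys.argv[2:]:
        n,k=map(int,i.split(":"))
        for q in chis(place(rest,.112-.056*k+.028),n,.020): cv2.polylines(v,[cv2.convexHull(tr(q))],1,(0,0,255),1)
    cv2.imwrite(f"pics/{sys.argv[1]}_{nm}.png",v)
E
python3 chk.py k1 2:1
```

```text
t 20.72 pos [0.5741 0.3129 0.1197] F [ 0.5 -0.8  0.6] open 0.398 q [ 0.32  0.42  1.47  0.    1.24 -0.98]
target [ 0.607  -0.3011  0.12  ] turn units [ 0.003  0.01  -0.808] shift now-frame [-0.996 -2.908 -0.014] shift target-frame [ 1.517e+00 -2.674e+00 -2.000e-03] |d|xy mm 614.8
```

View pics/k1_top.png

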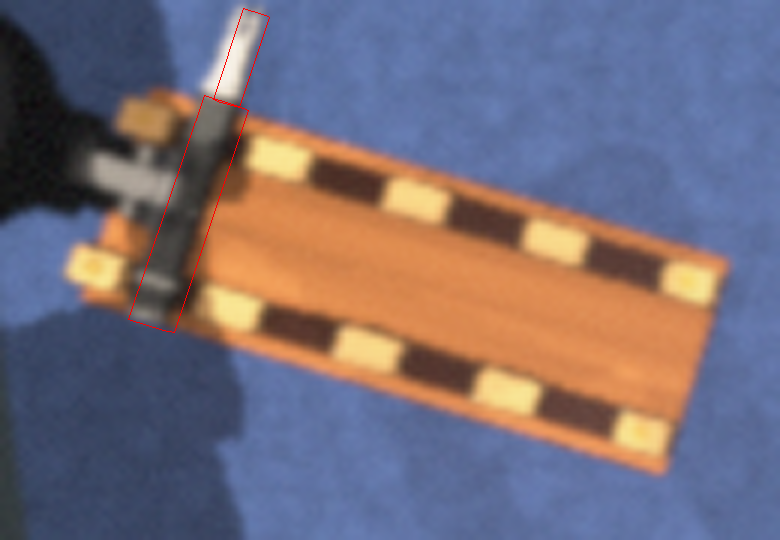

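View pics/k1_scene.png

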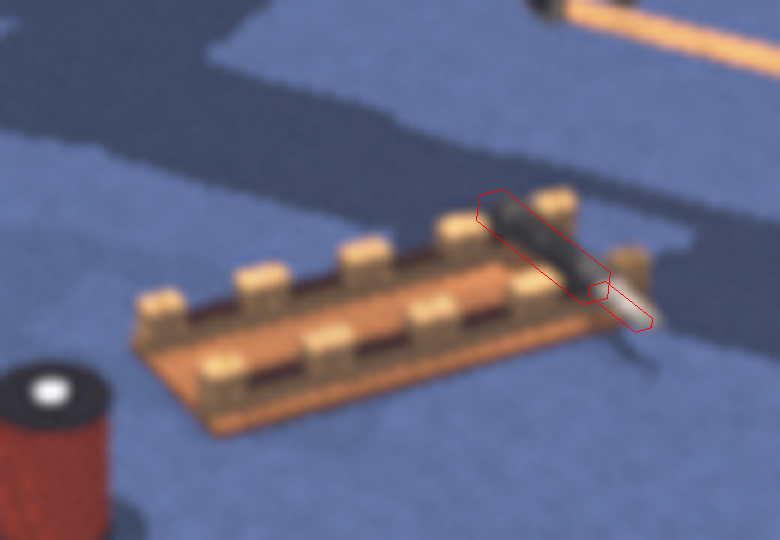

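Request:
arm_command(motion="-0.03 -0.1 0 0 0.01 0 0.5; -0.05 -0.16 0 0 0 0 0.5; -0.065 -0.19 0 0 0 0 0.5; -0.065 -0.19 0 0 0 0 0.5; -0.065 -0.19 0 0 0 0 0.5; -0.065 -0.19 0 0 0 0 0.5; -0.065 -0.19 0 0 0 0 0.5; -0.065 -0.19 0 0 0 0 0.5; -0.065 -0.19 0 0 0 0 0.5; -0.065 -0.19 0 0 0 0 0.5")

```text
time_s: 21.65
eef_pos: [0.5797, -0.0678, 0.0951]
eef_rot: [-0.016, 0.13, 0.991, 0.003]
wrist_force: [-0.0, 0.1, -0.4]
opening: 0.499
```

```bash
python3 go.py c4 .1 .005
```

```text
t 21.65 pos [ 0.5797 -0.0678  0.0951] F [-0.   0.1 -0.4] open 0.499 q [-0.32  0.34  1.64  0.    1.2  -1.63]
target [ 0.607  -0.3011  0.1   ] turn units [ 0.015 -0.029 -0.794] shift now-frame [-0.432 -1.091 -0.042] shift target-frame [ 0.514 -1.056 -0.025] |d|xy mm 234.9
```

Request:
arm_command(motion="-0.07 -0.18 -0.01 0 -0.029 0 0.5; -0.07 -0.18 -0.01 0 0 0 0.5; -0.07 -0.18 -0.01 0 0 0 0.5; -0.07 -0.16 0 0 0 0 0.5; -0.05 -0.12 0 0 0 0 0.5; -0.03 -0.08 0 0 0 0 0.5; 0 0 0 0 0 -0.08 0.5; 0 0 0 0 0 -0.115 0.5; 0 0 0 0 0 -0.115 0.5; 0 0 0 0 0 -0.115 0.5")

```text
time_s: 22.48
eef_pos: [0.5892, -0.2755, 0.0786]
eef_rot: [-0.013, -0.093, 0.996, 0.01]
wrist_force: [-0.9, 0.5, 0.5]
opening: 0.499
```

```bash
python3 go.py c4 .03 .005
```

```text
t 22.48 pos [ 0.5892 -0.2755  0.0786] F [-0.9  0.5  0.5] open 0.499 q [-0.62  0.49  1.47 -0.    1.22 -2.37]
target [ 0.607  -0.3011  0.03  ] turn units [ 0.025 -0.018 -0.367] shift now-frame [-0.07  -0.147  0.238] shift target-frame [-0.006 -0.156  0.243] |d|xy mm 31.1
```

Request:
arm_command(motion="0 0 0 0.02 -0.018 -0.115 0.5; 0 0 0 0 0 -0.115 0.5; 0 0 0 0 0 -0.1 0.5; 0 0 0 0 0 -0.03 0.5; 0 -0.05 0.02 0 0 0 0.5; 0 -0.06 0.05 0 0 0 0.5; 0 -0.04 0.06 0 0 0 0.5; 0 0 0.05 0 0 0 0.5; 0 0 0.02 0 0 0 0.5; 0 0 0 0 0 0 0.5")

```text
time_s: 23.32
eef_pos: [0.5997, -0.2928, 0.021]
eef_rot: [-0.008, -0.287, 0.958, 0.011]
wrist_force: [-0.1, -0.1, 0.5]
opening: 0.498
```

```bash
python3 go.py c4 -.024 .005
```

```text
t 23.32 pos [ 0.5997 -0.2928  0.021 ] F [-0.1 -0.1  0.5] open 0.498 q [-0.63  0.59  1.44 -0.    1.13 -2.78]
target [ 0.607  -0.3011 -0.024 ] turn units [ 0.024 -0.009  0.011] shift now-frame [-0.01  -0.06   0.223] shift target-frame [-0.008 -0.055  0.225] |d|xy mm 11.0
```

Request:
arm_command(motion="0 -0.03 0 0.024 -0.009 0.011 0.5; -0.005 -0.025 0.02 0 0 0 0.5; 0 0 0.04 0 0 0 0.5; 0 0 0.04 0 0 0 0.5; 0 0 0.04 0 0 0 0.5; 0 0 0.02 0 0 0 0.5; 0 0 0 0 0 0 0.5; 0 0 0 0 0 0 0.4")

```text
time_s: 23.98
eef_pos: [0.6053, -0.2991, -0.0164]
eef_rot: [-0.002, -0.281, 0.96, 0.002]
wrist_force: [-0.0, -0.5, 0.3]
opening: 0.403
```

```bash
python3 go.py c4 -.024 .005
```

```text
t 23.98 pos [ 0.6053 -0.2991 -0.0164] F [-0.  -0.5  0.3] open 0.403 q [-0.63  0.64  1.45 -0.    1.05 -2.78]
target [ 0.607  -0.3011 -0.024 ] turn units [ 0.005 -0.002  0.   ] shift now-frame [-0.002 -0.013  0.038] shift target-frame [-0.002 -0.013  0.038] |d|xy mm 2.6
```

Request:
arm_command(motion="0 -0.013 0.015 0.005 0 0 0.4; 0 0 0.015 0 0 0 0.4; 0 0 0 0 0 0 0.4; 0 0 0 0 0 0 0.4")

```text
time_s: 24.32
eef_pos: [0.6073, -0.3017, -0.0224]
eef_rot: [-0.001, -0.281, 0.96, -0.001]
wrist_force: [-0.4, -0.2, 0.2]
opening: 0.403
```

```bash
python3 go.py c4 -.023 .005
```

```text
t 24.32 pos [ 0.6073 -0.3017 -0.0224] F [-0.4 -0.2  0.2] open 0.403 q [-0.63  0.65  1.45 -0.    1.04 -2.77]
target [ 0.607  -0.3011 -0.023 ] turn units [-0.001 -0.002  0.001] shift now-frame [-0.001  0.003  0.003] shift target-frame [-0.001  0.003  0.003] |d|xy mm 0.7
```

Request:
arm_command(motion="0 0 0 0 0 0 0.25; 0 0 0 0 0 0 0.1; 0 0 0 0 0 0 0; 0 0 0 0 0 0 0; 0 0 0 0 0 0 0; 0 0 0 0 0 0 0; 0 0 0 0 0 0 0")

```text
time_s: 24.9
eef_pos: [0.6073, -0.3017, -0.0218]
eef_rot: [-0.001, -0.281, 0.96, -0.001]
wrist_force: [0.4, 0.2, 0.4]
opening: 0.139
```

```bash
python3 go.py c4 .15 .005
```

```text
t 24.9 pos [ 0.6073 -0.3017 -0.0218] F [0.4 0.2 0.4] open 0.139 q [-0.63  0.65  1.45 -0.    1.04 -2.77]
target [ 0.607  -0.3011  0.15  ] turn units [-0.002 -0.002  0.001] shift now-frame [ 0.001  0.002 -0.859] shift target-frame [-0.     0.004 -0.859] |d|xy mm 0.7
```

Request:
arm_command(motion="0 0 -0.02 0 0 0 0; 0 0 -0.05 0 0 0 0; 0 0 -0.08 0 0 0 0; 0 0 -0.12 0 0 0 0; 0 0 -0.14 0 0 0 0; 0 0 -0.14 0 0 0 0; 0 0 -0.14 0 0 0 0; 0 0 -0.1 0 0 0 0; 0 0 -0.05 0 0 0 0; 0 0 0 0 0 0 0")

```text
time_s: 25.73
eef_pos: [0.6057, -0.3001, 0.1571]
eef_rot: [-0.002, -0.281, 0.96, 0.0]
wrist_force: [-0.1, -0.2, -0.9]
opening: 0.142
```

```bash
python3 go.py p2 .15 .005;  python3 tcpview.py g14
```

```text
t 25.73 pos [ 0.6057 -0.3001  0.1571] F [-0.1 -0.2 -0.9] open 0.142 q [-0.63  0.44  1.37 -0.    1.34 -2.77]
target [0.5572 0.259  0.15  ] turn units [ 0.    -0.003  0.811] shift now-frame [-1.306  2.484  0.036] shift target-frame [1.002 2.621 0.035] |d|xy mm 561.2
[ 0.60574992 -0.30006438  0.15708955] 0.1423961849305147 [-0.1 -0.2 -0.9]
scene 97 159
top 366 150
```

View pics/g14.png

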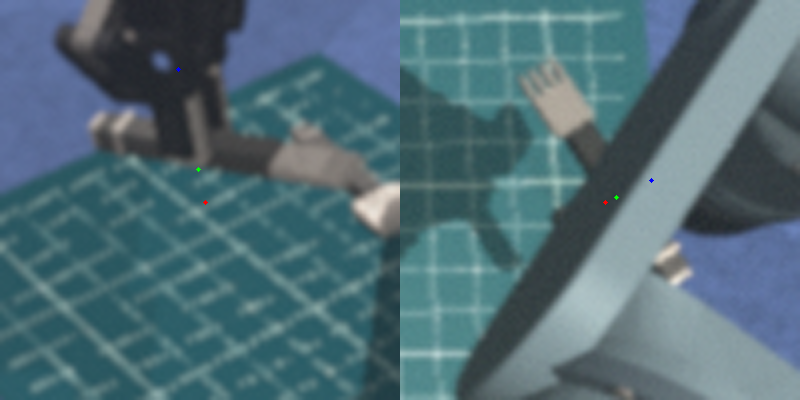

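Request:
arm_command(motion="0 0 0 0 0 0.07 0; 0 0 0 0 0 0.11 0; 0 0 0 0 0 0.115 0; 0 0 0 0 0 0.115 0; 0 0 0 0 0 0.115 0; 0 0 0 0 0 0.115 0; 0 0 0 0 0 0.09 0; 0 0 0 0 0 0.05 0; 0 0 0 0 0 0 0; 0 0 0 0 0 0 0")

```text
time_s: 26.67
eef_pos: [0.5924, -0.2908, 0.1273]
eef_rot: [-0.021, 0.14, 0.99, 0.01]
wrist_force: [-0.4, 0.4, -1.4]
opening: 0.139
```

```bash
python3 go.py p2 .15 .005
```

```text
t 26.67 pos [ 0.5924 -0.2908  0.1273] F [-0.4  0.4 -1.4] open 0.139 q [-0.63  0.47  1.39 -0.    1.33 -1.92]
target [0.5572 0.259  0.15  ] turn units [ 0.014 -0.043 -0.003] shift now-frame [ 0.936  2.593 -0.035] shift target-frame [ 0.925  2.595 -0.113] |d|xy mm 550.9
```

Request:
arm_command(motion="0.03 0.1 -0.02 0.014 -0.043 0 0; 0.05 0.16 -0.02 0 0 0 0; 0.068 0.19 -0.02 0 0 0 0; 0.068 0.19 -0.02 0 0 0 0; 0.068 0.19 -0.02 0 -0.005 0 0; 0.068 0.19 -0.02 0 -0.005 0 0; 0.068 0.19 -0.02 0 -0.005 0 0; 0.068 0.19 -0.02 0 -0.005 0 0; 0.068 0.19 -0.02 0 -0.005 0 0; 0.068 0.19 -0.02 0 -0.005 0 0")

```text
time_s: 27.5
eef_pos: [0.5608, 0.0898, 0.1542]
eef_rot: [0.008, 0.138, 0.99, -0.001]
wrist_force: [1.1, 0.5, -2.1]
opening: 0.138
```

```bash
python3 go.py p2 .10 .005
```

```text
t 27.5 pos [0.5608 0.0898 0.1542] F [ 1.1  0.5 -2.1] open 0.138 q [-0.05  0.2   1.68 -0.    1.24 -1.34]
target [0.5572 0.259  0.1   ] turn units [-0.     0.015  0.002] shift now-frame [0.252 0.809 0.267] shift target-frame [0.25  0.808 0.271] |d|xy mm 169.2
```

Request:
arm_command(motion="0.05 0.17 0 0 0.01 0 0; 0.05 0.16 0 0 0 0 0; 0.05 0.14 0.02 0 0 0 0; 0.04 0.12 0.04 0 0 0 0; 0.03 0.09 0.05 0 0 0 0; 0.02 0.06 0.06 0 0 0 0; 0.01 0.02 0.06 0 0 0 0; 0 0 0.03 0 0 0 0; 0 0 0 0 0 0 0; 0 0 0 0 0 0 0")

```text
time_s: 28.33
eef_pos: [0.5446, 0.2658, 0.0935]
eef_rot: [-0.002, 0.123, 0.992, -0.001]
wrist_force: [0.1, -0.3, -1.5]
opening: 0.137
```

```bash
python3 go.py p2 .03 .005
```

```text
t 28.33 pos [0.5446 0.2658 0.0935] F [ 0.1 -0.3 -1.5] open 0.137 q [ 0.26  0.36  1.61 -0.    1.17 -1.06]
target [0.5572 0.259  0.03  ] turn units [-0.003 -0.003  0.03 ] shift now-frame [-0.07  -0.017  0.318] shift target-frame [-0.07  -0.015  0.318] |d|xy mm 14.3
```

Request:
arm_command(motion="-0.03 -0.01 0 0 0 0.03 0; -0.03 -0.007 0.03 0 0 0 0; -0.01 0 0.05 0 0 0 0; 0 0 0.06 0 0 0 0; 0 0 0.06 0 0 0 0; 0 0 0.06 0 0 0 0; 0 0 0.03 0 0 0 0; 0 0 0 0 0 0 0")

```text
time_s: 29.0
eef_pos: [0.5613, 0.2529, 0.0308]
eef_rot: [-0.001, 0.144, 0.99, -0.001]
wrist_force: [-0.0, -1.7, -1.5]
opening: 0.137
```

```bash
python3 go.py p2 -.0048 .004
```

```text
t 29.0 pos [0.5613 0.2529 0.0308] F [-0.  -1.7 -1.5] open 0.137 q [ 0.23  0.47  1.61 -0.    1.07 -1.05]
target [ 0.5563  0.2593 -0.0048] turn units [-0.002 -0.001 -0.009] shift now-frame [0.033 0.024 0.178] shift target-frame [0.033 0.024 0.178] |d|xy mm 8.1
```

Request:
arm_command(motion="0.017 0.012 0 0 0 -0.009 0; 0.016 0.012 0 0 0 0 0; 0 0 0.02 0 0 0 0; 0 0 0.03 0 0 0 0; 0 0 0.02 0 0 0 0; 0 0 0 0 0 0 0; 0 0 0 0 0 0 0")

```text
time_s: 29.58
eef_pos: [0.5553, 0.2613, 0.0157]
eef_rot: [-0.0, 0.137, 0.991, -0.001]
wrist_force: [0.5, 0.3, -1.2]
opening: 0.135
```

```bash
python3 go.py p2 -.0048 .004; python3 held.py g15 4 .025 .005
```

```text
t 29.58 pos [0.5553 0.2613 0.0157] F [ 0.5  0.3 -1.2] open 0.135 q [ 0.25  0.48  1.62 -0.    1.04 -1.05]
target [ 0.5563  0.2593 -0.0048] turn units [-0.002 -0.     0.003] shift now-frame [-0.007 -0.008  0.103] shift target-frame [-0.007 -0.008  0.103] |d|xy mm 2.2
```

View pics/g15.png

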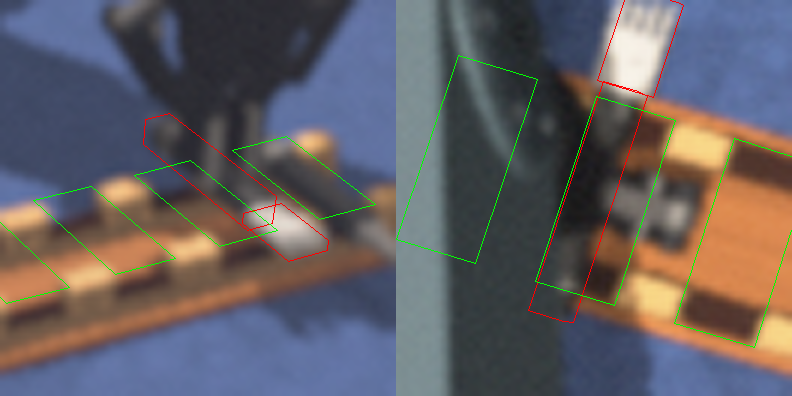

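Request:
arm_command(motion="-0.004 -0.008 0.03 0 0 0 0; 0 0 0.03 0 0 0 0; 0 0 0.02 0 0 0 0; 0 0 0 0 0 0 0; 0 0 0.008 0 0 0 0; 0 0 0 0 0 0 0")

```text
time_s: 30.18
eef_pos: [0.5562, 0.2589, -0.0033]
eef_rot: [-0.0, 0.138, 0.99, -0.001]
wrist_force: [0.6, -0.5, -1.5]
opening: 0.136
```

```bash
python3 go.py p2 -.0048 .004
```

```text
t 30.18 pos [ 0.5562  0.2589 -0.0033] F [ 0.6 -0.5 -1.5] open 0.136 q [ 0.24  0.51  1.63 -0.    1.   -1.05]
target [ 0.5563  0.2593 -0.0048] turn units [-0.002  0.     0.002] shift now-frame [0.    0.002 0.007] shift target-frame [0.    0.002 0.007] |d|xy mm 0.4
```

Request:
arm_command(motion="0 0 0.007 0 0 0 0; 0 0 0 0 0 0 0")

```text
time_s: 30.35
eef_pos: [0.5566, 0.259, -0.0047]
eef_rot: [0.0, 0.138, 0.99, -0.001]
wrist_force: [-0.5, 0.5, -1.3]
opening: 0.134
```

Request:
arm_command(motion="0 0 0.006 0 0 0 0; 0 0 0 0 0 0 0")

```text
time_s: 30.52
eef_pos: [0.5571, 0.2591, -0.0044]
eef_rot: [0.001, 0.138, 0.99, -0.001]
wrist_force: [0.6, 0.6, -1.4]
opening: 0.14
```

Request:
arm_command(motion="0 0 0.006 0 0 0 0; 0 0 0 0 0 0 0")

```text
time_s: 30.68
eef_pos: [0.5576, 0.2594, -0.0046]
eef_rot: [0.001, 0.138, 0.99, -0.001]
wrist_force: [0.7, 0.4, -0.9]
opening: 0.137
```

Seated (stopped at the predicted height). Release and go up.

Request:
arm_command(motion="0 0 0 0 0 0 0.2; 0 0 0 0 0 0 0.25; 0 0 0 0 0 0 0.3; 0 0 0 0 0 0 0.35; 0 0 0 0 0 0 0.35; 0 0 0 0 0 0 0.35")

```text
time_s: 31.18
eef_pos: [0.5584, 0.2596, -0.0045]
eef_rot: [0.002, 0.138, 0.99, -0.0]
wrist_force: [0.3, -0.4, 0.6]
opening: 0.348
```

Request:
arm_command(motion="0 0 -0.03 0 0 0 0.35; 0 0 -0.06 0 0 0 0.35; 0 0 -0.1 0 0 0 0.35; 0 0 -0.12 0 0 0 0.35; 0 0 -0.12 0 0 0 0.35; 0 0 -0.12 0 0 0 0.35; 0 0 -0.1 0 0 0 0.4; 0 0 -0.05 0 0 0 0.4")

```text
time_s: 31.85
eef_pos: [0.5554, 0.2591, 0.1438]
eef_rot: [-0.001, 0.138, 0.99, -0.001]
wrist_force: [-0.1, 1.1, -0.7]
opening: 0.399
```

```bash
python3 go.py c6 .12 .005; python3 chk.py k2 2:1 4:2
```

```text
t 31.85 pos [0.5554 0.2591 0.1438] F [-0.1  1.1 -0.7] open 0.399 q [ 0.24  0.32  1.56 -0.    1.27 -1.05]
target [ 0.4397 -0.1388  0.12  ] turn units [-0.002 -0.001 -0.223] shift now-frame [ 0.014 -2.072  0.124] shift target-frame [ 0.494 -2.012  0.119] |d|xy mm 414.4
```

View pics/k2_scene.png

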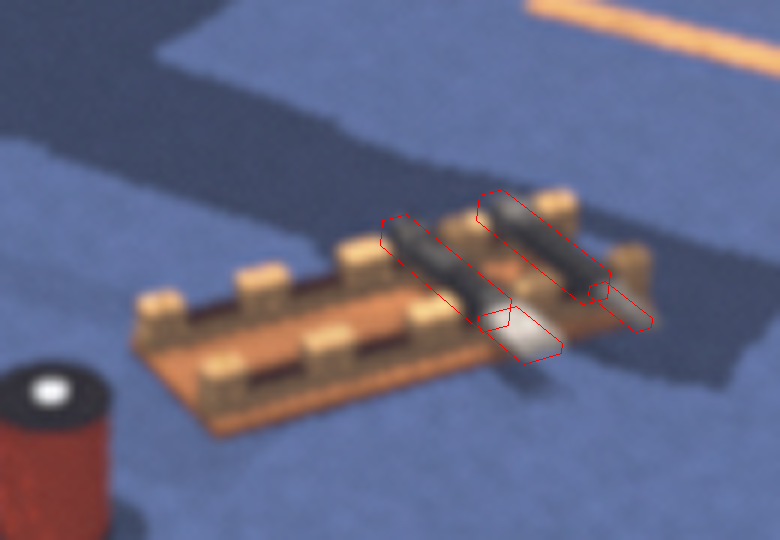

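Request:
arm_command(motion="0 -0.08 0 0 0 -0.11 0.5; 0.02 -0.16 0 0 0 -0.11 0.5; 0.05 -0.2 0 0 0 0 0.5; 0.05 -0.2 0 0 0 0 0.5; 0.05 -0.2 0 0 0 0 0.5; 0.05 -0.2 0 0 0 0 0.5; 0.05 -0.2 0 0 0 0 0.5; 0.05 -0.2 0 0 0 0 0.5; 0.05 -0.2 0 0 0 0 0.5; 0.04 -0.15 0 0 0 0 0.5")

```text
time_s: 32.78
eef_pos: [0.4441, -0.0944, 0.1312]
eef_rot: [-0.008, 0.011, 1.0, 0.002]
wrist_force: [1.3, -0.3, 0.1]
opening: 0.501
```

```bash
python3 go.py c6 .03 .005
```

```text
t 32.78 pos [ 0.4441 -0.0944  0.1312] F [ 1.3 -0.3  0.1] open 0.501 q [-0.47 -0.    1.96 -0.    1.2  -2.02]
target [ 0.4397 -0.1388  0.03  ] turn units [ 0.003 -0.015  0.02 ] shift now-frame [ 0.009 -0.224  0.506] shift target-frame [ 0.012 -0.223  0.506] |d|xy mm 44.6
```

Request:
arm_command(motion="0 -0.06 0.02 0 -0.015 0.02 0.5; 0 -0.05 0.05 0 0 0 0.5; 0 -0.04 0.08 0 0 0 0.5; 0 -0.02 0.1 0 0 0 0.5; 0 0 0.1 0 0 0 0.5; 0 0 0.08 0 0 0 0.5; 0 0 0.04 0 0 0 0.5; 0 0 0 0 0 0 0.5; 0 0 0 0 0 0 0.5")

```text
time_s: 33.53
eef_pos: [0.4318, -0.1339, 0.0242]
eef_rot: [-0.006, 0.029, 1.0, 0.004]
wrist_force: [1.2, -0.1, 0.2]
opening: 0.5
```

```bash
python3 go.py c6 -.023 .005
```

```text
t 33.53 pos [ 0.4318 -0.1339  0.0242] F [ 1.2 -0.1  0.2] open 0.5 q [-0.57  0.17  2.03  0.    0.96 -2.08]
target [ 0.4397 -0.1388 -0.023 ] turn units [ 0.008 -0.012 -0.014] shift now-frame [-0.044 -0.024  0.235] shift target-frame [-0.041 -0.023  0.236] |d|xy mm 9.3
```

Request:
arm_command(motion="-0.02 -0.012 0 0.008 -0.012 -0.014 0.5; -0.02 -0.012 0.02 0 0 0 0.5; 0 0 0.04 0 0 0 0.5; 0 0 0.04 0 0 0 0.5; 0 0 0.04 0 0 0 0.5; 0 0 0.03 0 0 0 0.45; 0 0 0 0 0 0 0.4; 0 0 0 0 0 0 0.4")

```text
time_s: 34.2
eef_pos: [0.443, -0.1405, -0.0107]
eef_rot: [0.003, 0.02, 1.0, -0.002]
wrist_force: [0.9, 1.1, -0.8]
opening: 0.403
```

```bash
python3 go.py c6 -.023 .005
```

```text
t 34.2 pos [ 0.443  -0.1405 -0.0107] F [ 0.9  1.1 -0.8] open 0.403 q [-0.56  0.26  2.02 -0.    0.86 -2.09]
target [ 0.4397 -0.1388 -0.023 ] turn units [-0.003  0.005  0.003] shift now-frame [0.017 0.008 0.061] shift target-frame [0.017 0.007 0.062] |d|xy mm 3.7
```

Request:
arm_command(motion="0.015 0.008 0.02 0 0.004 0 0.4; 0 0 0.02 0 0 0 0.4; 0 0 0.015 0 0 0 0.4; 0 0 0 0 0 0 0.4; 0 0 0 0 0 0 0.4")

```text
time_s: 34.62
eef_pos: [0.4397, -0.1385, -0.0228]
eef_rot: [0.0, 0.02, 1.0, -0.002]
wrist_force: [-1.4, -0.3, 0.0]
opening: 0.398
```

```bash
python3 go.py c6 -.023 .005
```

```text
t 34.62 pos [ 0.4397 -0.1385 -0.0228] F [-1.4 -0.3  0. ] open 0.398 q [-0.56  0.28  2.03 -0.    0.83 -2.09]
target [ 0.4397 -0.1388 -0.023 ] turn units [-0.003  0.001  0.003] shift now-frame [-0.    -0.002  0.001] shift target-frame [-0.    -0.002  0.001] |d|xy mm 0.3
```

Request:
arm_command(motion="0 0 0 0 0 0 0.25; 0 0 0 0 0 0 0.1; 0 0 0 0 0 0 0; 0 0 0 0 0 0 0; 0 0 0 0 0 0 0; 0 0 0 0 0 0 0; 0 0 0 0 0 0 0")

```text
time_s: 35.2
eef_pos: [0.4399, -0.1387, -0.0223]
eef_rot: [0.001, 0.02, 1.0, -0.002]
wrist_force: [-0.8, 0.1, -0.1]
opening: 0.146
```

Request:
arm_command(motion="0 0 -0.02 0 0 0 0; 0 0 -0.05 0 0 0 0; 0 0 -0.08 0 0 0 0; 0 0 -0.12 0 0 0 0; 0 0 -0.14 0 0 0 0; 0 0 -0.14 0 0 0 0; 0 0 -0.14 0 0 0 0; 0 0 -0.1 0 0 0 0; 0 0 -0.05 0 0 0 0; 0 0 0 0 0 0 0")

```text
time_s: 36.03
eef_pos: [0.4378, -0.1367, 0.1589]
eef_rot: [0.0, 0.019, 1.0, -0.002]
wrist_force: [-0.2, -0.4, -1.3]
opening: 0.142
```

```bash
python3 go.py p3 .12 .004;  python3 tcpview.py g16
```

```text
t 36.03 pos [ 0.4378 -0.1367  0.1589] F [-0.2 -0.4 -1.3] open 0.142 q [-0.56 -0.04  1.93 -0.    1.25 -2.09]
target [0.5409 0.2055 0.12  ] turn units [-0.003  0.001  0.229] shift now-frame [-0.448  1.73   0.189] shift target-frame [-0.025  1.786  0.194] |d|xy mm 357.3
[ 0.43782591 -0.13669016  0.15889487] 0.1420660072234885 [-0.2 -0.4 -1.3]
scene 123 96
top 287 232
```

View pics/g16.png

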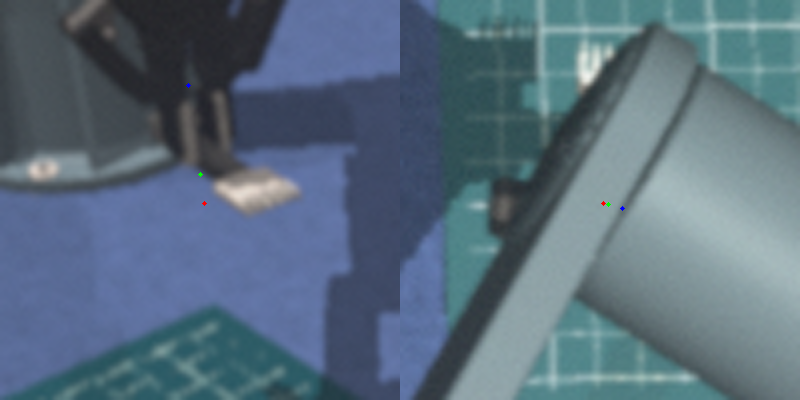

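Request:
arm_command(motion="0 0 -0.01 0 0 0.08 0; 0 0 -0.01 0 0 0.09 0; 0 0.08 -0.01 0 0 0.06 0; 0 0.14 -0.01 0 -0.005 0 0; 0 0.18 -0.01 0 -0.005 0 0; 0 0.2 -0.01 0 -0.005 0 0; 0 0.2 -0.01 0 -0.005 0 0; 0 0.2 -0.01 0 -0.005 0 0; 0 0.18 0 0 0 0 0; 0 0.15 0 0 0 0 0")

```text
time_s: 36.97
eef_pos: [0.5047, 0.1261, 0.1577]
eef_rot: [-0.0, 0.152, 0.988, -0.002]
wrist_force: [1.2, -0.8, -1.4]
opening: 0.143
```

```bash
python3 go.py p3 .08 .004
```

```text
t 36.97 pos [0.5047 0.1261 0.1577] F [ 1.2 -0.8 -1.4] open 0.143 q [ 0.02  0.1   1.78 -0.    1.25 -1.24]
target [0.5409 0.2055 0.08  ] turn units [-0.004 -0.    -0.026] shift now-frame [-0.053  0.435  0.387] shift target-frame [-0.065  0.431  0.388] |d|xy mm 87.2
```

Request:
arm_command(motion="-0.01 0.1 0 0 0 -0.026 0; -0.01 0.09 0.02 0 0 0 0; -0.02 0.08 0.05 0 0 0 0; -0.02 0.06 0.08 0 0 0 0; 0 0.03 0.08 0 0 0 0; 0 0 0.08 0 0 0 0; 0 0 0.05 0 0 0 0; 0 0 0.02 0 0 0 0; 0 0 0 0 0 0 0")

```text
time_s: 37.72
eef_pos: [0.5261, 0.2026, 0.0626]
eef_rot: [-0.013, 0.133, 0.991, -0.004]
wrist_force: [0.4, -1.2, -1.3]
opening: 0.138
```

```bash
python3 go.py p3 .02 .004
```

```text
t 37.72 pos [0.5261 0.2026 0.0626] F [ 0.4 -1.2 -1.3] open 0.138 q [ 0.16  0.34  1.72 -0.    1.11 -1.15]
target [0.5409 0.2055 0.02  ] turn units [-0.012 -0.022  0.011] shift now-frame [-0.073  0.036  0.211] shift target-frame [-0.067  0.034  0.213] |d|xy mm 15.1
```

Request:
arm_command(motion="-0.02 0.012 0 -0.012 -0.022 0.011 0; -0.025 0.012 0 0 0 0 0; -0.02 0.01 0.03 0 0 0 0; 0 0 0.04 0 0 0 0; 0 0 0.05 0 0 0 0; 0 0 0.04 0 0 0 0; 0 0 0 0 0 0 0; 0 0 0 0 0 0 0")

```text
time_s: 38.38
eef_pos: [0.542, 0.204, 0.0281]
eef_rot: [-0.001, 0.14, 0.99, -0.0]
wrist_force: [-0.4, -0.2, -1.9]
opening: 0.141
```

```bash
python3 go.py p3 -.0053 .004
```

```text
t 38.38 pos [0.542  0.204  0.0281] F [-0.4 -0.2 -1.9] open 0.141 q [ 0.15  0.4   1.71  0.    1.03 -1.14]
target [ 0.5409  0.2055 -0.0053] turn units [-0.    -0.001 -0.002] shift now-frame [0.007 0.005 0.167] shift target-frame [0.007 0.005 0.167] |d|xy mm 1.8
```

Request:
arm_command(motion="0.007 0.005 0.03 0 0 0 0; 0 0 0.04 0 0 0 0; 0 0 0.04 0 0 0 0; 0 0 0.03 0 0 0 0; 0 0 0 0 0 0 0; 0 0 0 0 0 0 0")

```text
time_s: 38.88
eef_pos: [0.5401, 0.2056, -0.0033]
eef_rot: [-0.001, 0.14, 0.99, -0.0]
wrist_force: [-0.1, -1.0, -1.7]
opening: 0.141
```

```bash
python3 go.py p3 -.0053 .004; python3 held.py g17 6 .0255 .005
```

```text
t 38.88 pos [ 0.5401  0.2056 -0.0033] F [-0.1 -1.  -1.7] open 0.141 q [ 0.16  0.45  1.72  0.    0.97 -1.13]
target [ 0.5409  0.2055 -0.0053] turn units [-0.001 -0.002 -0.002] shift now-frame [-0.004  0.     0.01 ] shift target-frame [-0.004  0.     0.01 ] |d|xy mm 0.8
```

View pics/g17.png

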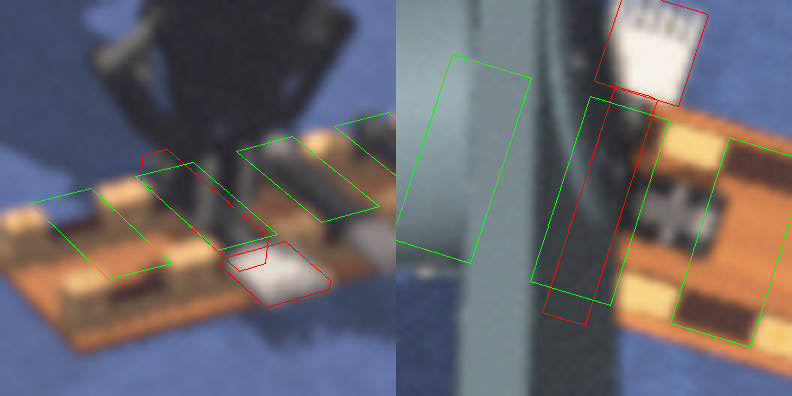

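Request:
arm_command(motion="0 0 0.008 0 0 0 0; 0 0 0 0 0 0 0")

```text
time_s: 39.15
eef_pos: [0.5409, 0.2057, -0.004]
eef_rot: [-0.0, 0.14, 0.99, 0.0]
wrist_force: [-0.6, -0.3, -1.6]
opening: 0.141
```

Request:
arm_command(motion="0 0 0.006 0 0 0 0; 0 0 0 0 0 0 0")

```text
time_s: 39.32
eef_pos: [0.5415, 0.2058, -0.0047]
eef_rot: [0.0, 0.14, 0.99, 0.0]
wrist_force: [0.4, 0.4, -1.4]
opening: 0.14
```

Request:
arm_command(motion="0 0 0.006 0 0 0 0; 0 0 0 0 0 0 0")

```text
time_s: 39.48
eef_pos: [0.5421, 0.2059, -0.0053]
eef_rot: [0.001, 0.14, 0.99, 0.0]
wrist_force: [-1.8, 0.0, -1.8]
opening: 0.14
```

Request:
arm_command(motion="0 0 0.006 0 0 0 0; 0 0 0 0 0 0 0")

```text
time_s: 39.65
eef_pos: [0.5425, 0.206, -0.0051]
eef_rot: [0.001, 0.14, 0.99, 0.0]
wrist_force: [-0.1, 0.5, -1.9]
opening: 0.139
```

Request:
arm_command(motion="0 0 0.006 0 0 0 0; 0 0 0 0 0 0 0; 0 0 0 0 0 0 0")

```text
time_s: 39.9
eef_pos: [0.5431, 0.2061, -0.0053]
eef_rot: [0.002, 0.139, 0.99, 0.001]
wrist_force: [-0.1, -0.1, -1.4]
opening: 0.143
```

Seated at -5.3 mm as predicted. Release.

Request:
arm_command(motion="0 0 0 0 0 0 0.2; 0 0 0 0 0 0 0.25; 0 0 0 0 0 0 0.3; 0 0 0 0 0 0 0.35; 0 0 0 0 0 0 0.35; 0 0 0 0 0 0 0.35")

```text
time_s: 40.4
eef_pos: [0.5434, 0.2061, -0.0058]
eef_rot: [0.002, 0.14, 0.99, 0.001]
wrist_force: [0.5, 1.0, 0.8]
opening: 0.351
```

Request:
arm_command(motion="0 0 -0.03 0 0 0 0.35; 0 0 -0.06 0 0 0 0.35; 0 0 -0.1 0 0 0 0.35; 0 0 -0.12 0 0 0 0.35; 0 0 -0.12 0 0 0 0.35; 0 0 -0.12 0 0 0 0.35; 0 0 -0.1 0 0 0 0.4; 0 0 -0.05 0 0 0 0.4")

```text
time_s: 41.07
eef_pos: [0.5404, 0.2056, 0.1429]
eef_rot: [-0.0, 0.14, 0.99, -0.0]
wrist_force: [1.2, -0.2, 1.0]
opening: 0.403
```

```bash
python3 go.py c8 .12 .005; python3 chk.py k3 2:1 4:2 6:3
```

```text
t 41.07 pos [0.5404 0.2056 0.1429] F [ 1.2 -0.2  1. ] open 0.403 q [ 0.16  0.25  1.65  0.    1.24 -1.13]
target [ 0.608  -0.1311  0.12  ] turn units [-0.    -0.001 -0.064] shift now-frame [-0.79  -1.524  0.114] shift target-frame [-0.686 -1.574  0.115] |d|xy mm 343.4
```

View pics/k3_scene.png

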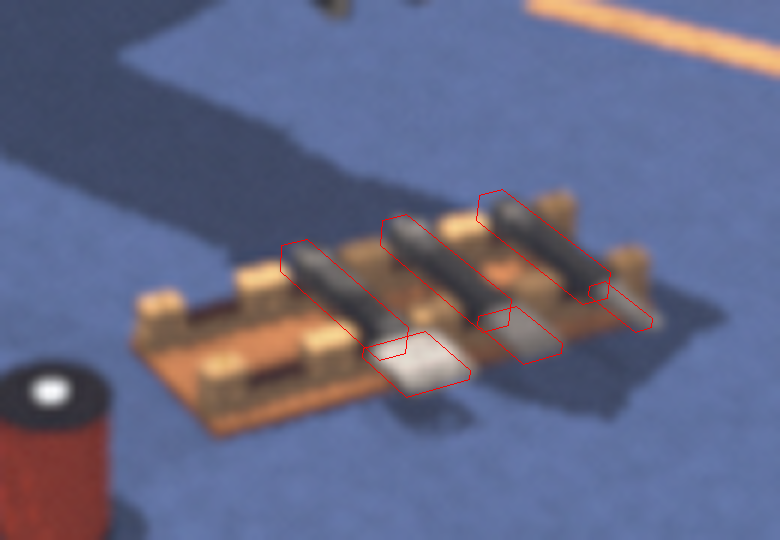

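Request:
arm_command(motion="-0.04 -0.08 0 0 0 -0.064 0.5; -0.07 -0.15 0 0 0 0 0.5; -0.08 -0.18 0 0 0 0 0.5; -0.08 -0.18 0 0 0 0 0.5; -0.08 -0.18 0 0 0 0 0.5; -0.08 -0.18 0 0 0 0 0.5; -0.07 -0.16 0 0 0 0 0.5; -0.06 -0.13 0 0 0 0 0.5; -0.04 -0.09 0 0 0 0 0.5; -0.02 -0.04 0 0 0 0 0.5")

```text
time_s: 42.0
eef_pos: [0.5974, -0.0965, 0.1272]
eef_rot: [-0.009, 0.101, 0.995, 0.002]
wrist_force: [-0.8, 0.0, 0.4]
opening: 0.5
```

```bash
python3 go.py c8 .03 .005; python3 - <<'E'
from h import *
_,K,T=cam("top")
for u,z in(((283,110),.085),((266,227),.07)): print(unproj(u,z,K,T).round(3))
E
```

```text
t 42.0 pos [ 0.5974 -0.0965  0.1272] F [-0.8  0.   0.4] open 0.5 q [-0.36  0.33  1.58 -0.    1.25 -1.72]
target [ 0.608  -0.1311  0.03  ] turn units [ 0.002 -0.018  0.01 ] shift now-frame [-0.096 -0.16   0.484] shift target-frame [-0.088 -0.158  0.486] |d|xy mm 36.2
[ 0.818 -0.025  0.085]
[0.554 0.01  0.07 ]
```

Request:
arm_command(motion="-0.02 -0.05 0.01 0 -0.018 0.01 0.5; -0.02 -0.05 0.04 0 0 0 0.5; -0.02 -0.03 0.07 0 0 0 0.5; 0 0 0.1 0 0 0 0.5; 0 0 0.1 0 0 0 0.5; 0 0 0.08 0 0 0 0.5; 0 0 0.04 0 0 0 0.5; 0 0 0 0 0 0 0.5; 0 0 0 0 0 0 0.5")

```text
time_s: 42.8
eef_pos: [0.5995, -0.1178, 0.0245]
eef_rot: [-0.006, 0.104, 0.995, 0.004]
wrist_force: [0.0, -0.6, -0.4]
opening: 0.503
```

```bash
python3 go.py c8 -.023 .005
```

```text
t 42.8 pos [ 0.5995 -0.1178  0.0245] F [ 0.  -0.6 -0.4] open 0.503 q [-0.39  0.47  1.62  0.    1.07 -1.76]
target [ 0.608  -0.1311 -0.023 ] turn units [ 0.006 -0.012  0.005] shift now-frame [-0.059 -0.058  0.236] shift target-frame [-0.056 -0.056  0.237] |d|xy mm 15.8
```

Request:
arm_command(motion="-0.025 -0.025 0 0.006 -0.012 0.005 0.5; -0.025 -0.025 0 0 0 0 0.5; 0 0 0.03 0 0 0 0.5; 0 0 0.04 0 0 0 0.5; 0 0 0.04 0 0 0 0.5; 0 0 0.03 0 0 0 0.45; 0 0 0 0 0 0 0.4; 0 0 0 0 0 0 0.4")

```text
time_s: 43.47
eef_pos: [0.611, -0.1315, -0.003]
eef_rot: [0.003, 0.106, 0.994, -0.001]
wrist_force: [0.6, 0.4, 0.3]
opening: 0.401
```

```bash
python3 go.py c8 -.023 .005
```

```text
t 43.47 pos [ 0.611  -0.1315 -0.003 ] F [0.6 0.4 0.3] open 0.401 q [-0.4   0.53  1.6  -0.    1.   -1.76]
target [ 0.608  -0.1311 -0.023 ] turn units [-0.002  0.007  0.   ] shift now-frame [ 0.016 -0.001  0.1  ] shift target-frame [ 0.015 -0.001  0.1  ] |d|xy mm 3.0
```

Request:
arm_command(motion="0.014 0 0.03 0 0.006 0 0.4; 0 0 0.03 0 0 0 0.4; 0 0 0.025 0 0 0 0.4; 0 0 0 0 0 0 0.4; 0 0 0 0 0 0 0.4")

```text
time_s: 43.88
eef_pos: [0.6077, -0.1306, -0.022]
eef_rot: [-0.0, 0.106, 0.994, -0.001]
wrist_force: [-0.1, 0.6, -0.7]
opening: 0.404
```

```bash
python3 go.py c8 -.023 .005
```

```text
t 43.88 pos [ 0.6077 -0.1306 -0.022 ] F [-0.1  0.6 -0.7] open 0.404 q [-0.4   0.56  1.61 -0.    0.98 -1.76]
target [ 0.608  -0.1311 -0.023 ] turn units [-0.001 -0.001  0.   ] shift now-frame [-0.002 -0.002  0.005] shift target-frame [-0.002 -0.002  0.005] |d|xy mm 0.6
```

Request:
arm_command(motion="0 0 0 0 0 0 0.25; 0 0 0 0 0 0 0.1; 0 0 0 0 0 0 0; 0 0 0 0 0 0 0; 0 0 0 0 0 0 0; 0 0 0 0 0 0 0; 0 0 0 0 0 0 0")

```text
time_s: 44.47
eef_pos: [0.6075, -0.1305, -0.0219]
eef_rot: [-0.001, 0.106, 0.994, -0.001]
wrist_force: [-0.3, -0.0, -0.7]
opening: 0.142
```

Request:
arm_command(motion="0 0 -0.02 0 0 0 0; 0 0 -0.05 0 0 0 0; 0 0 -0.08 0 0 0 0; 0 0 -0.12 0 0 0 0; 0 0 -0.14 0 0 0 0; 0 0 -0.14 0 0 0 0; 0 0 -0.14 0 0 0 0; 0 0 -0.1 0 0 0 0; 0 0 -0.05 0 0 0 0; 0 0 0 0 0 0 0")

```text
time_s: 45.3
eef_pos: [0.6058, -0.1293, 0.1577]
eef_rot: [-0.002, 0.106, 0.994, -0.0]
wrist_force: [0.3, 0.1, -1.6]
opening: 0.141
```

```bash
python3 go.py p4 .12 .004;  python3 tcpview.py g18
```

```text
t 45.3 pos [ 0.6058 -0.1293  0.1577] F [ 0.3  0.1 -1.6] open 0.141 q [-0.4   0.32  1.53 -0.    1.3  -1.76]
target [0.5255 0.1516 0.12  ] turn units [-0.001 -0.004  0.063] shift now-frame [0.688 1.289 0.19 ] shift target-frame [0.772 1.24  0.189] |d|xy mm 292.2
[ 0.60582354 -0.12929064  0.15771419] 0.1411034086113159 [ 0.3  0.1 -1.6]
scene 171 125
top 283 149
```

View pics/g18.png

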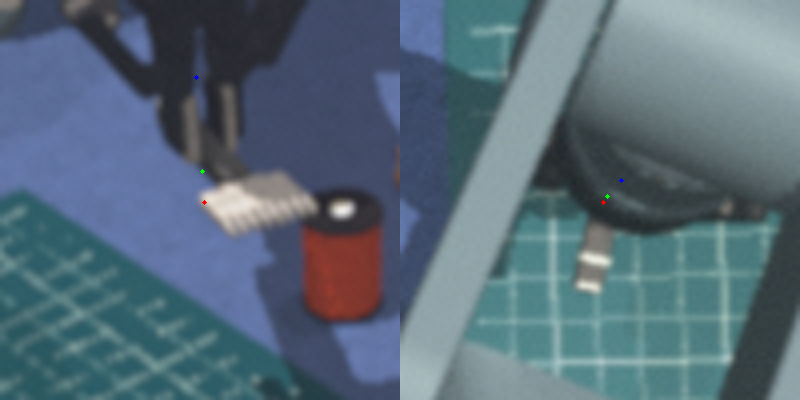

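Request:
arm_command(motion="0.04 0.06 -0.01 0 0 0.063 0; 0.07 0.11 -0.01 0 0 0 0; 0.09 0.14 -0.01 0 -0.005 0 0; 0.1 0.16 -0.01 0 -0.005 0 0; 0.1 0.16 -0.01 0 -0.005 0 0; 0.1 0.16 0 0 -0.005 0 0; 0.09 0.14 0 0 0 0 0; 0.07 0.11 0 0 0 0 0; 0.05 0.08 0 0 0 0 0; 0.02 0.04 0 0 0 0 0")

```text
time_s: 46.23
eef_pos: [0.5108, 0.1429, 0.1425]
eef_rot: [-0.011, 0.145, 0.989, -0.002]
wrist_force: [0.2, 0.2, -2.4]
opening: 0.137
```

```bash
python3 go.py p4 .06 .004
```

```text
t 46.23 pos [0.5108 0.1429 0.1425] F [ 0.2  0.2 -2.4] open 0.137 q [ 0.05  0.16  1.76  0.    1.25 -1.23]
target [0.5255 0.1516 0.06  ] turn units [-0.006 -0.021 -0.011] shift now-frame [-0.067  0.065  0.411] shift target-frame [-0.058  0.062  0.413] |d|xy mm 17.0
```

Request:
arm_command(motion="-0.02 0.02 0.02 -0.006 -0.021 -0.011 0; -0.02 0.02 0.05 0 0 0 0; -0.01 0.01 0.08 0 0 0 0; 0 0 0.1 0 0 0 0; 0 0 0.1 0 0 0 0; 0 0 0.06 0 0 0 0; 0 0 0.02 0 0 0 0; 0 0 0 0 0 0 0; 0 0 0 0 0 0 0")

```text
time_s: 46.98
eef_pos: [0.515, 0.149, 0.0405]
eef_rot: [-0.009, 0.137, 0.991, -0.003]
wrist_force: [-1.2, -1.0, -1.3]
opening: 0.139
```

```bash
python3 go.py p4 .02 .004
```

```text
t 46.98 pos [0.515  0.149  0.0405] F [-1.2 -1.  -1.3] open 0.139 q [ 0.06  0.31  1.8  -0.    1.04 -1.23]
target [0.5255 0.1516 0.02  ] turn units [-0.008 -0.017  0.003] shift now-frame [-0.049  0.028  0.101] shift target-frame [-0.047  0.027  0.102] |d|xy mm 10.8
```

Request:
arm_command(motion="-0.02 0.012 0 -0.008 -0.017 0.003 0; -0.02 0.012 0 0 0 0 0; -0.005 0 0.02 0 0 0 0; 0 0 0.03 0 0 0 0; 0 0 0.02 0 0 0 0; 0 0 0 0 0 0 0; 0 0 0 0 0 0 0")

```text
time_s: 47.57
eef_pos: [0.5293, 0.151, 0.0284]
eef_rot: [0.004, 0.139, 0.99, 0.001]
wrist_force: [-0.2, 0.6, -1.2]
opening: 0.139
```

```bash
python3 go.py p4 -.0049 .004
```

```text
t 47.57 pos [0.5293 0.151  0.0284] F [-0.2  0.6 -1.2] open 0.139 q [ 0.06  0.34  1.8   0.    1.   -1.23]
target [ 0.5255  0.1516 -0.0049] turn units [ 0.003  0.008 -0.001] shift now-frame [ 0.021 -0.003  0.166] shift target-frame [ 0.019 -0.002  0.166] |d|xy mm 3.9
```

Request:
arm_command(motion="0.018 0 0.02 0.003 0.007 0 0; 0 0 0.04 0 0 0 0; 0 0 0.04 0 0 0 0; 0 0 0.03 0 0 0 0; 0 0 0 0 0 0 0; 0 0 0 0 0 0 0")

```text
time_s: 48.07
eef_pos: [0.5249, 0.1522, -0.0009]
eef_rot: [-0.001, 0.139, 0.99, -0.0]
wrist_force: [0.4, 0.4, -2.5]
opening: 0.14
```

```bash
python3 go.py p4 -.0049 .004; python3 held.py g19 8 .025 .005
```

```text
t 48.07 pos [ 0.5249  0.1522 -0.0009] F [ 0.4  0.4 -2.5] open 0.14 q [ 0.07  0.39  1.8  -0.    0.95 -1.23]
target [ 0.5255  0.1516 -0.0049] turn units [-0.001 -0.001 -0.   ] shift now-frame [-0.004 -0.002  0.02 ] shift target-frame [-0.004 -0.002  0.02 ] |d|xy mm 0.9
```

View pics/g19.png

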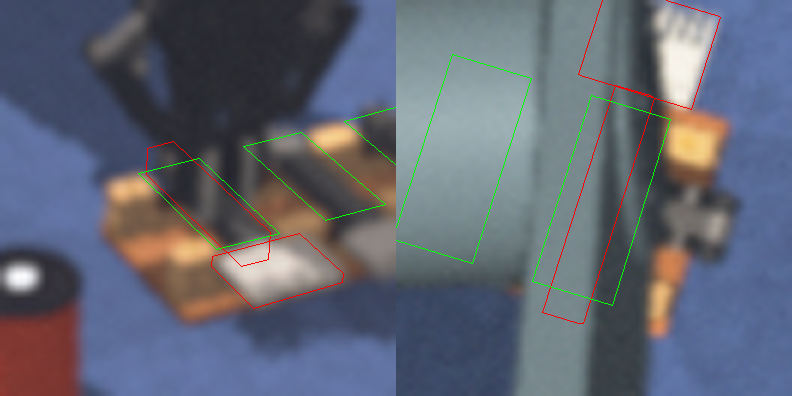

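Request:
arm_command(motion="0 0 0.012 0 0 0 0; 0 0 0 0 0 0 0")

```text
time_s: 48.33
eef_pos: [0.5255, 0.1523, -0.0027]
eef_rot: [0.0, 0.139, 0.99, -0.0]
wrist_force: [0.3, -0.0, -2.6]
opening: 0.135
```

Request:
arm_command(motion="0 0 0.008 0 0 0 0; 0 0 0 0 0 0 0")

```text
time_s: 48.5
eef_pos: [0.526, 0.1523, -0.004]
eef_rot: [0.001, 0.139, 0.99, -0.0]
wrist_force: [-0.4, -0.3, -2.8]
opening: 0.142
```

Request:
arm_command(motion="0 0 0.006 0 0 0 0; 0 0 0 0 0 0 0")

```text
time_s: 48.67
eef_pos: [0.5266, 0.1523, -0.0048]
eef_rot: [0.001, 0.139, 0.99, 0.0]
wrist_force: [-0.2, 0.0, -1.0]
opening: 0.139
```

Request:
arm_command(motion="0 0 0.006 0 0 0 0; 0 0 0 0 0 0 0")

```text
time_s: 48.83
eef_pos: [0.527, 0.1523, -0.0046]
eef_rot: [0.001, 0.139, 0.99, 0.0]
wrist_force: [0.5, -0.4, -3.2]
opening: 0.137
```

Request:
arm_command(motion="0 0 0.006 0 0 0 0; 0 0 0 0 0 0 0; 0 0 0 0 0 0 0.2; 0 0 0 0 0 0 0.25; 0 0 0 0 0 0 0.3; 0 0 0 0 0 0 0.35; 0 0 0 0 0 0 0.35; 0 0 0 0 0 0 0.35")

```text
time_s: 49.5
eef_pos: [0.5285, 0.1525, -0.0047]
eef_rot: [0.003, 0.139, 0.99, 0.0]
wrist_force: [-0.5, -0.5, 0.9]
opening: 0.352
```

Request:
arm_command(motion="0 0 -0.03 0 0 0 0.35; 0 0 -0.06 0 0 0 0.35; 0 0 -0.1 0 0 0 0.35; 0 0 -0.12 0 0 0 0.35; 0 0 -0.12 0 0 0 0.35; 0 0 -0.12 0 0 0 0.35; 0 0 -0.1 0 0 0 0.4; 0 0 -0.08 0 0 0 0.4; 0 0 -0.04 0 0 0 0.4")

```text
time_s: 50.25
eef_pos: [0.5255, 0.1524, 0.1609]
eef_rot: [0.001, 0.139, 0.99, 0.0]
wrist_force: [0.3, -0.2, 0.7]
opening: 0.402
```

Request:
arm_command(motion="0.03 -0.1 -0.02 0 0 0 0.4; 0.04 -0.16 -0.02 0 0 0 0.4; 0.05 -0.19 -0.02 0 0 0 0.4; 0.05 -0.19 -0.02 0 0 0 0.4; 0.05 -0.19 -0.02 0 0 0 0.4; 0.05 -0.19 -0.02 0 0 0 0.4; 0.04 -0.15 0 0 0 0 0.4; 0.02 -0.08 0 0 0 0 0.4; 0 0 0 0 0 0 0.4; 0 0 0 0 0 0 0.4")

```text
time_s: 51.08
eef_pos: [0.39, -0.077, 0.1927]
eef_rot: [0.009, 0.137, 0.991, -0.0]
wrist_force: [0.3, -0.2, 0.5]
opening: 0.4
```

```bash
python3 go.py p4 .12; python3 chk.py k4 2:1 4:2 6:3 8:4; python3 - <<'E'
from h import *
im,_,_=cam("top"); cv2.imwrite("pics/topF.png",im[:,:,::-1])
for t in("spool","cup"): print(t,[(np.round(d["box"],1).tolist(),round(d["conf"],2)) for d in search_frame("top",t)])
E
```

```text
t 51.08 pos [ 0.39   -0.077   0.1927] F [ 0.3 -0.2  0.5] open 0.4 q [-0.5  -0.26  2.05  0.01  1.33 -1.8 ]
target [0.5216 0.1527 0.12  ] turn units [0.002 0.017 0.004] shift now-frame [-0.316  1.284  0.371] shift target-frame [-0.317  1.285  0.363] |d|xy mm 264.8
spool [([255.8, 215.1, 277.4, 242.1], 0.77)]
cup [([268.9, 97.7, 300.7, 132.3], 0.68)]
```

View pics/k4_scene.png

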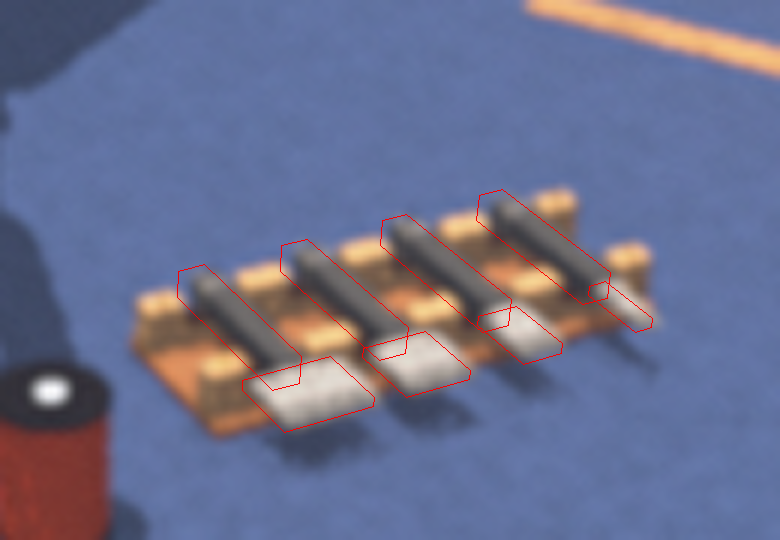

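View pics/k4_top.png

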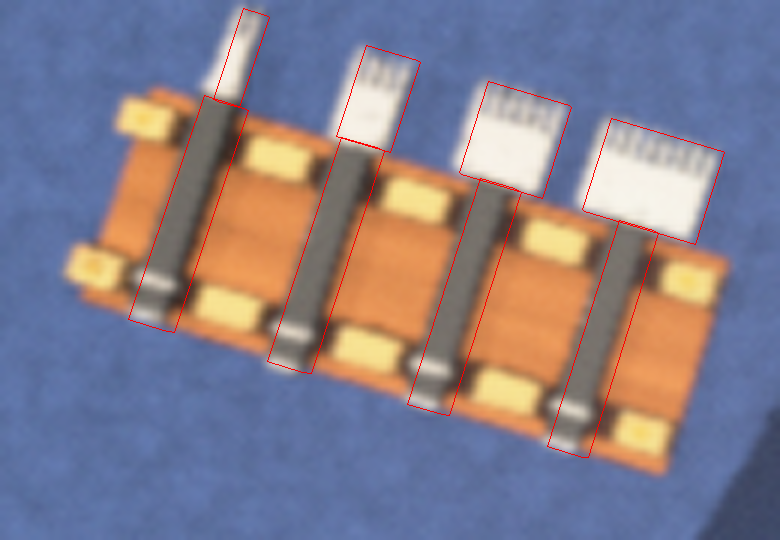

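View pics/topF.png

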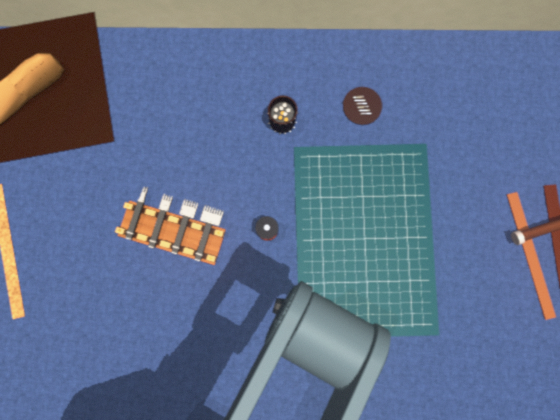

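```bash
python3 -c "
from bench import *
print(hand_in())"
```

```text
the job is handed in; nothing more can be done
None
```

All four chisels are in the rest, ordered 2, 4, 6 and 8 prongs from left to right, prongs pointing away from the robot. I lowered each one until it touched the notch floor before opening the gripper, and handed in at about 51 s.

- **Final pictures:** in both cameras the chisels lie in their own notches across both rails, within about 2–3 mm of the fitted place outlines. The spool and cup are still in their starting positions, and the arm is clear of everything.
- **Position reading disagreed with the scene:** the reported TCP (fingertip) height was about 30 mm lower than the real fingertips. My first grasp on the two-prong chisel closed on air above it without moving it. I measured the offset with the cameras and a light touch on the mat (about 6 N), then allowed for it. The contact heights in the rest then matched what I predicted.
- **Force reading unclear:** the wrist force stayed within about 3 N while seating the chisels, mostly noise and the chisel's own weight. I therefore judged contact by the arm stopping at the predicted height.

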